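# Load the hex blanks into the drilling slide and index it

## Robot

A 6-joint arm with a two-finger parallel gripper is mounted at the origin on the work surface. World frame = base frame: x ahead of the robot, y to its left, z up, the work surface at z = 0. Lengths are in m, angles in degrees, forces in N, time in s.
With the tool pointing down it reaches from about 0.35 to 0.875 m from the base axis. Payload 4.2 kg.
Tool frame: the origin (TCP) lies at the very end of the fingers, on their centre line; the grasp point (between the pads) lies 19 mm behind it; z points along the fingers, y is the line along which they close (so a half turn about z gives the same grasp; the last joint's range is limited). The gripper opens to 87 mm and grips with 3 to 60 N. Pads are 19 mm wide; open, the fingers measure 117 mm over their backs; the gripper's body (75 mm by 190 mm) begins 51 mm behind the grasp point.
Start: joints at [91.88, 22.042, 0.453, 0, -68.411, -14.817], TCP at [0.14, 0.609, 0.223] pointing down, gripper open.
Joint ranges: [-179.83, 179.83], [-69.29, 118.12], [-61.27, 80.66], [-181.25, 117.63], [-171.15, -9.14], [-177.46, 177.46]. Speed limits (degrees/s): [159.86, 159.86, 180, 180, 180, 180].

## Interface

Orientations are given as a 3x3 rotation matrix whose columns are the frame's x, y, z axes.
In Python, from station import sense, cams, r gives the robot as it stands. The module is installed in compiled form; this text tells all that it offers.
- The arm moves only by the tool step_arm, never from a script. Its argument "targets" is text: rows parted by semicolons, each of 4 numbers parted by spaces: the shift along the tool's x, y, z in cm, then the turn about the tool's z in degrees. In form: x y z turn; .... A call has 1 to 12 rows; each row shifts and turns the commanded pose from where the row before left it, along the tool's axes as they then stand; what a row does not reach is not made up. A row lasts 1/12 s, in which the tool goes at most 41.7 mm and 7.16 degrees, less where a joint would pass 70% of its speed; a pose out of reach is approached as far as the arm can. A call with a gripper value outside its range is refused whole. "claw" is the finger opening in cm, from 0 to 8.7, set as the call begins (left out, the last holds). The fingers move at their own pace and stop on an object; the grip force is fixed at half the most. Time passes only in rows, so rows that do not move let the fingers close. It gives the time, the measured TCP pose, the force, the opening and the grip force at its end, in the units of the state.
- sense(): the state, without advancing time (a new reading comes with each control period).
- cams.capture(name): name is "scene" or "side" or "wrist"; returns a dict with "frame" (384x512x3 uint8, blue, green, red), "vertical_fov" (degrees; the focal length in pixels is half the picture's height over the tangent of half this angle, whatever the lens; pixels are square), "cx", "cy" (the principal point, pixels), "dist_coeffs" ([k1, k2, p1, p2, k3] as OpenCV has them; the pictures are not rectified), "eye" and "rotation" of the camera in the world; the wrist camera has in their place "tool_from_camera" (4x4, takes a point from camera to tool coordinates, whose origin is the TCP and whose axes are the flange's). Camera axes: x right, y down, z forward; pixel columns grow to the right and rows downward; lengths in m; the calibration is good to about 2 mm. A picture is of the moment at which its call begins: read the wrist's pose just before it. There is no depth.
- r.finish_job(): hands the job in; it is judged then, once.
The state is a dict: "time_s": time; "joints": joint angles; "joint_velocities": joint speeds; "effort": joint torques, N m; "tcp_pos": TCP position; "ee_rot": TCP orientation; "wrist_force": force on the tool from outside, world axes, zero at the start; "moment": the same for the moment, N m; "gripper_width": opening from 0.0 (shut) to 1.0 (fully open); "gripper_force": force on a finger pad.
Only numpy, scipy, OpenCV 4.12 (cv2) and the standard library are available. Lean on these libraries where they do the work, as an engineer would, in place of code of your own. Each camera call takes 0.05 s, during which the arm holds its last target. There are 200 camera calls.

## Task

Pull the drilling jig's index plunger, slide the carriage to its loading end at the robot's right and let the plunger drop into the hole there; unload the two finished square parts, standing them in the grey tray, and stand every hexagonal blank in the carriage's channel, turned so that two of its flats are square to the jaws and it sits flat on the channel floor. When all are in, pull the plunger again, slide the loaded carriage back to the drilling end at the robot's left and let the plunger drop fully into that hole. Leave the paint tin, jar and plate where they stand.

Things in the scene. Friction and masses are not known exactly. Their poses are not given: they have to be found in the camera images.
- carriage (a joint): position of the jig's sliding carriage along its bed, in m: 0 = over the loading hole (carriage at the robot's right, -y end), 0.100 = over the drilling hole (robot's left), where it starts locked. It grows along the y axis of slot. Slides with about 1.5 N of friction, end stops at -0.004 and 0.104; with the plunger down in a hole it is locked but for about 2 mm of play either way
- plunger (a joint): lift of the spring-loaded index plunger that rides on the carriage, in m: 0 = pin fully down in a hole, about 0.012 = pin resting on top of the index bar between the holes, 0.022 = pulled up fully. The carriage is free above 0.013. The spring pushes down with 4.5 N at 0 and 9 N at 0.022; released over a hole it drops in by itself (pin 12 mm thick with a round tip, holes 16 mm wide)
- knob (a point): centre of the plunger's black round knob, 30 mm in diameter and 32 mm tall, upright, free all round, on the end of the carriage at the robot's left; it is pulled straight up. With the plunger down this point is 76 mm above the bench and the knob's underside 60 mm; below it is a steel collar 32 mm wide whose top is 50 mm above the bench. It lies 165 mm from slot along the slot's y axis and moves with carriage and plunger
- slot (a point): centre of the floor of the channel in the grey carriage, 34 mm above the bench. y axis: along the channel and the slide; x axis: across it; z up. The channel is 51 mm wide between two plain steel jaws 18 mm high and 22 mm thick, and 264 mm long inside its end walls (y from -132 to +132 mm). It moves with the carriage; the bed is 450 mm long, 120 mm wide, fixed to the bench. The carriage is 124 mm wide below the jaws
- blank1_mid (a point): centre of a loose plain aluminium hexagonal blank, half-way up (30 mm above its underside): 48 mm across flats, 55.4 mm across corners, 60 mm tall, about 0.3 kg, stands upright on the bench; z axis up, x axis square to one pair of flats (the other flats are at 60 degrees steps). A dark disc marks the bore on top. May be absent; two to four are there
- blank2_mid (a point): centre of a loose plain aluminium hexagonal blank, half-way up (30 mm above its underside): 48 mm across flats, 55.4 mm across corners, 60 mm tall, about 0.3 kg, stands upright on the bench; z axis up, x axis square to one pair of flats (the other flats are at 60 degrees steps). A dark disc marks the bore on top. May be absent; two to four are there
- blank3_mid (a point): centre of a loose plain aluminium hexagonal blank, half-way up (30 mm above its underside): 48 mm across flats, 55.4 mm across corners, 60 mm tall, about 0.3 kg, stands upright on the bench; z axis up, x axis square to one pair of flats (the other flats are at 60 degrees steps). A dark disc marks the bore on top. May be absent; two to four are there
- blank4_mid (a point): centre of a loose plain aluminium hexagonal blank, half-way up (30 mm above its underside): 48 mm across flats, 55.4 mm across corners, 60 mm tall, about 0.3 kg, stands upright on the bench; z axis up, x axis square to one pair of flats (the other flats are at 60 degrees steps). A dark disc marks the bore on top. May be absent; two to four are there
- square1_mid (a point): centre of a loose finished aluminium part of square section, half-way up (30 mm above its underside): 48 by 48 mm, 60 mm tall, about 0.35 kg, cross-drilled; at the start it stands in the channel, flats against the jaws; z axis up, x and y axes square to its flats
- square2_mid (a point): centre of a loose finished aluminium part of square section, half-way up (30 mm above its underside): 48 by 48 mm, 60 mm tall, about 0.35 kg, cross-drilled; at the start it stands in the channel, flats against the jaws; z axis up, x and y axes square to its flats
- tray_in (a point): centre of the inner floor of the fixed open grey tray at the robot's left: inside 180 mm along its x axis and 120 mm along its y axis, z up; walls 5 mm thick, rim 25 mm above the bench, inner floor 5 mm above the bench
- paint_tin: bystander, loose, not part of the job: paint tin 100 mm wide, 110 mm tall, at the far left; origin under its centre
- glass_jar: bystander, loose, not part of the job: glass jar 72 mm wide, 100 mm tall, at the right; origin under its centre
- palette_plate: bystander, loose, not part of the job: flat round mixing plate 200 mm wide, 8 mm tall, at the far right; origin under its centre
Mind the look-alikes: they are no part of the job. Of the things like the part that bears tray_in, leave any that is yellow; of the rest the smaller one is meant.

How it is judged (in metres and radians):
On the way, in this order (a step that is already met when the one before it is completed fails the run):
1. the carriage is at the loading end with the plunger dropped into its hole (value of joint carriage below 0.005 m and value of joint plunger below 0.004 m), for 0.3 s.
2. the square parts stand in the tray and all blanks in the channel, flats square to the jaws, with the carriage still locked at the loading end (all of step 1 and x of square1_mid in the frame of tray_in between -0.075 and 0.075 m and y of square1_mid in the frame of tray_in between -0.045 and 0.045 m and z of square1_mid in the frame of tray_in between 0.026 and 0.034 m and angle between each of square1_mid, square2_mid, blank1_mid, blank2_mid, blank3_mid, blank4_mid's own z axis and vertical below 0.08 rad and x of square2_mid in the frame of tray_in between -0.075 and 0.075 m and y of square2_mid in the frame of tray_in between -0.045 and 0.045 m and z of square2_mid in the frame of tray_in between 0.026 and 0.034 m and x of blank1_mid in the frame of slot between -0.004 and 0.004 m and y of blank1_mid in the frame of slot between -0.115 and 0.115 m and z of blank1_mid in the frame of slot between 0.026 and 0.034 m and (angle between the x axis of blank1_mid and the x axis of slot, either way round below 0.13 rad or angle between the x axis of blank1_mid and the x axis of slot, either way round between 0.917 and 1.177 rad) and x of blank2_mid in the frame of slot between -0.004 and 0.004 m and y of blank2_mid in the frame of slot between -0.115 and 0.115 m and z of blank2_mid in the frame of slot between 0.026 and 0.034 m and (angle between the x axis of blank2_mid and the x axis of slot, either way round below 0.13 rad or angle between the x axis of blank2_mid and the x axis of slot, either way round between 0.917 and 1.177 rad) and x of blank3_mid in the frame of slot between -0.004 and 0.004 m and y of blank3_mid in the frame of slot between -0.115 and 0.115 m and z of blank3_mid in the frame of slot between 0.026 and 0.034 m and (angle between the x axis of blank3_mid and the x axis of slot, either way round below 0.13 rad or angle between the x axis of blank3_mid and the x axis of slot, either way round between 0.917 and 1.177 rad) and x of blank4_mid in the frame of slot between -0.004 and 0.004 m and y of blank4_mid in the frame of slot between -0.115 and 0.115 m and z of blank4_mid in the frame of slot between 0.026 and 0.034 m and (angle between the x axis of blank4_mid and the x axis of slot, either way round below 0.13 rad or angle between the x axis of blank4_mid and the x axis of slot, either way round between 0.917 and 1.177 rad)), for 0.3 s.
At the end, for the whole second after the job is handed in: Carriage above 0.095 m, plunger down (under 4 mm). Each blank rests on the channel floor (centre 26 to 34 mm above it, within 4 mm of the centre line, 115 mm of the middle), two flats parallel to the jaws within 0.13 rad. Both square parts stand in the tray. All upright within 0.08 rad (value of joint carriage above 0.095 m and value of joint plunger below 0.004 m and x of square1_mid in the frame of tray_in between -0.075 and 0.075 m and y of square1_mid in the frame of tray_in between -0.045 and 0.045 m and z of square1_mid in the frame of tray_in between 0.026 and 0.034 m and angle between each of square1_mid, square2_mid, blank1_mid, blank2_mid, blank3_mid, blank4_mid's own z axis and vertical below 0.08 rad and x of square2_mid in the frame of tray_in between -0.075 and 0.075 m and y of square2_mid in the frame of tray_in between -0.045 and 0.045 m and z of square2_mid in the frame of tray_in between 0.026 and 0.034 m and x of blank1_mid in the frame of slot between -0.004 and 0.004 m and y of blank1_mid in the frame of slot between -0.115 and 0.115 m and z of blank1_mid in the frame of slot between 0.026 and 0.034 m and (angle between the x axis of blank1_mid and the x axis of slot, either way round below 0.13 rad or angle between the x axis of blank1_mid and the x axis of slot, either way round between 0.917 and 1.177 rad) and x of blank2_mid in the frame of slot between -0.004 and 0.004 m and y of blank2_mid in the frame of slot between -0.115 and 0.115 m and z of blank2_mid in the frame of slot between 0.026 and 0.034 m and (angle between the x axis of blank2_mid and the x axis of slot, either way round below 0.13 rad or angle between the x axis of blank2_mid and the x axis of slot, either way round between 0.917 and 1.177 rad) and x of blank3_mid in the frame of slot between -0.004 and 0.004 m and y of blank3_mid in the frame of slot between -0.115 and 0.115 m and z of blank3_mid in the frame of slot between 0.026 and 0.034 m and (angle between the x axis of blank3_mid and the x axis of slot, either way round below 0.13 rad or angle between the x axis of blank3_mid and the x axis of slot, either way round between 0.917 and 1.177 rad) and x of blank4_mid in the frame of slot between -0.004 and 0.004 m and y of blank4_mid in the frame of slot between -0.115 and 0.115 m and z of blank4_mid in the frame of slot between 0.026 and 0.034 m and (angle between the x axis of blank4_mid and the x axis of slot, either way round below 0.13 rad or angle between the x axis of blank4_mid and the x axis of slot, either way round between 0.917 and 1.177 rad) and linear speed of each of blank1, blank2, blank3, blank4, square1, square2 below 0.02 m/s); the robot touches nothing.
It fails at once if the paint tin is moved more than 40 mm (distance of paint_tin from where it was at the start of the episode above 0.04 m).
It fails at once if the glass jar is moved more than 40 mm (distance of glass_jar from where it was at the start of the episode above 0.04 m).
It fails at once if the palette plate is moved more than 40 mm (distance of palette_plate from where it was at the start of the episode above 0.04 m).
Of blank1, blank2, blank3, blank4 only 2 to 4 are there at a start; the rules pass over those that are not, and their reading is None.
At some moment in a run one of blank1, blank2, blank3, blank4 may be knocked a few centimetres aside while the robot is not near it.
It also fails if it takes over 210 s, if anything falls off the work surface, if the arm or the gripper's body presses on something with over 40 N, if the wrist force passes 120 N, or if a joint passes its speed limit or range.

## Working session

There is one attempt and no reset: what is moved stays moved. The work goes in short steps, Python scripts to look and compute and a tool call to move; the robot and the scene stay as the last step left them, time stands still between calls to the robot, and variables do not carry over. Pictures are saved under pics/ and viewed, at most 14 in all, crops included, and the job is handed in when it is done.

Besides the shell and the picture viewer there is one more tool, called after "Request:" as name(argument=value, ...), one argument or row to a line, values as JSON. step_arm: Moves the arm, as the interface text tells. Its arguments: {"type":"object","properties":{"targets":{"type":"string"},"claw":{"type":"number"}},"required":["targets"]}

```bash
mkdir -p pics; cat > h.py <<'E'
import numpy as np, cv2
from station import sense, cams, r
def K(c):
    h,w=c["frame"].shape[:2]; f=h/2/np.tan(np.radians(c["vertical_fov"])/2)
    return np.array([[f,0,c["cx"]],[0,f,c["cy"]],[0,0,1.]])
def cap(n):
    s=sense(); c=cams.capture(n)
    if "eye" in c: c["R"]=np.array(c["rotation"]); c["t"]=np.array(c["eye"])
    else:
        T=np.array(c["tool_from_camera"]); E=np.array(s["ee_rot"])
        c["R"]=E@T[:3,:3]; c["t"]=E@T[:3,3]+np.array(s["tcp_pos"])
    c["R"]=c["R"].reshape(3,3); return c
def ray(c,uv,z):
    p=cv2.undistortPoints(np.array(uv,float).reshape(-1,1,2),K(c),np.array(c["dist_coeffs"],float)).reshape(-1,2)
    d=np.c_[p,np.ones(len(p))]@c["R"].T
    return (c["t"]+d*((z-c["t"][2])/d[:,2])[:,None])[:,:2]
def proj(c,P):
    P=np.array(P,float).reshape(-1,3); R=c["R"].T
    return cv2.projectPoints(P,cv2.Rodrigues(R)[0],-R@c["t"],K(c),np.array(c["dist_coeffs"],float))[0].reshape(-1,2)
E
python3 - <<'E'
from h import *
s=sense()
print({k:np.round(v,3).tolist() for k,v in s.items()})
for n in ("scene","side","wrist"):
    c=cap(n); cv2.imwrite(f"pics/{n}0.png",c["frame"]); print(n,c["t"].round(3),c["R"].round(2).tolist(),c["vertical_fov"],c["dist_coeffs"])
E
```

```text
{'time_s': 0.0, 'joints': [91.877, 22.092, 0.381, -0.029, -68.411, -14.819], 'joint_velocities': [-0.027, -0.031, 0.02, 0.019, 0.006, 0.046], 'effort': [-0.001, -39.067, 18.741, 4.22, 0.011, -0.0], 'tcp_pos': [0.14, 0.609, 0.221], 'ee_rot': [[0.975, -0.224, -0.0], [-0.224, -0.975, -0.002], [0.0, 0.002, -1.0]], 'wrist_force': [-0.521, 0.407, 0.484], 'moment': [-0.032, -0.009, 0.007], 'gripper_force': 0.0, 'gripper_width': 0.998}
scene [ 1.056 -0.496  1.052] [[0.71, 0.55, -0.45], [0.71, -0.53, 0.46], [0.01, -0.65, -0.76]] 54.76789369945027 [-0.04107974  0.          0.          0.          0.        ]
side [0.383 1.501 0.97 ] [[-1.0, -0.03, 0.04], [-0.05, 0.54, -0.84], [0.0, -0.84, -0.54]] 42.50218739917385 [-0.18053622  0.          0.          0.          0.        ]
wrist [0.222 0.59  0.385] [[-0.22, -0.93, -0.3], [-0.97, 0.21, 0.07], [0.0, 0.3, -0.95]] 61.209771832168855 [-0.00410445  0.          0.          0.          0.        ]
```

View pics/scene0.png

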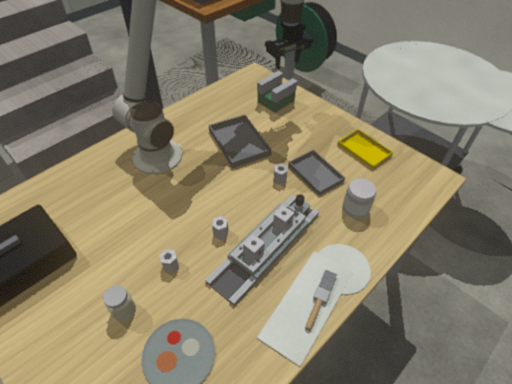

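View pics/side0.png

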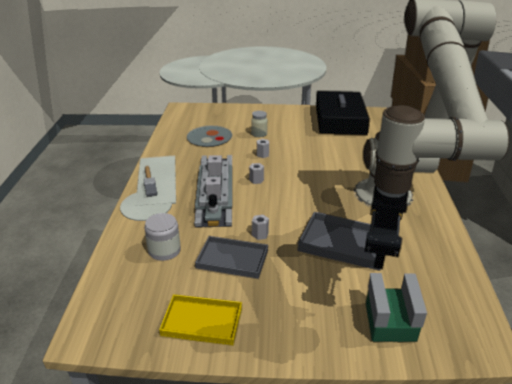

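The scene image shows three tray-like things. The yellow one at (364,149) is excluded, which leaves two greys: a larger one at (239,140) and a smaller one at (316,172). The smaller is the one meant. There are three blanks, at (281,174), (220,227) and (169,260). The carriage with the two squares is at about (265,240), and the knob at (299,201). I'll enlarge to confirm.

```bash
python3 - <<'E'
from h import *
f=cv2.imread("pics/scene0.png")[118:308,150:350]
cv2.imwrite("pics/crop0.png",cv2.resize(f,None,fx=3.1,fy=3.1,interpolation=cv2.INTER_CUBIC))
f=cv2.imread("pics/side0.png")[130:290,170:350]
cv2.imwrite("pics/crop1.png",cv2.resize(f,None,fx=3.6,fy=3.6,interpolation=cv2.INTER_CUBIC))
E
```

```text
(no output)
```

View pics/crop0.png

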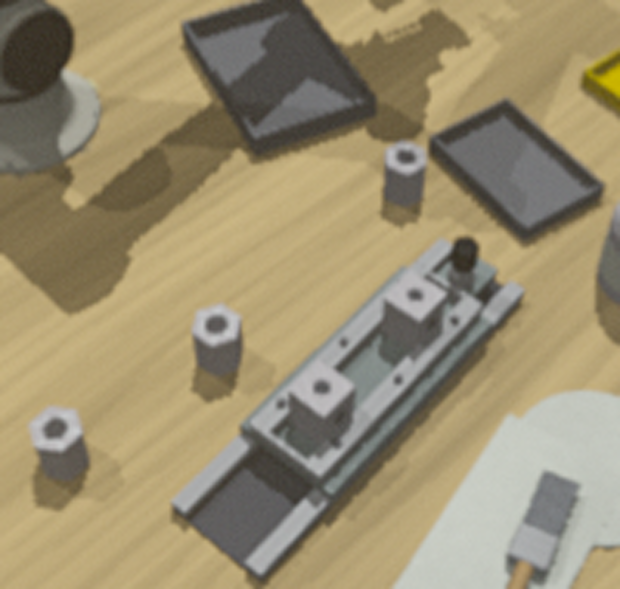

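View pics/crop1.png

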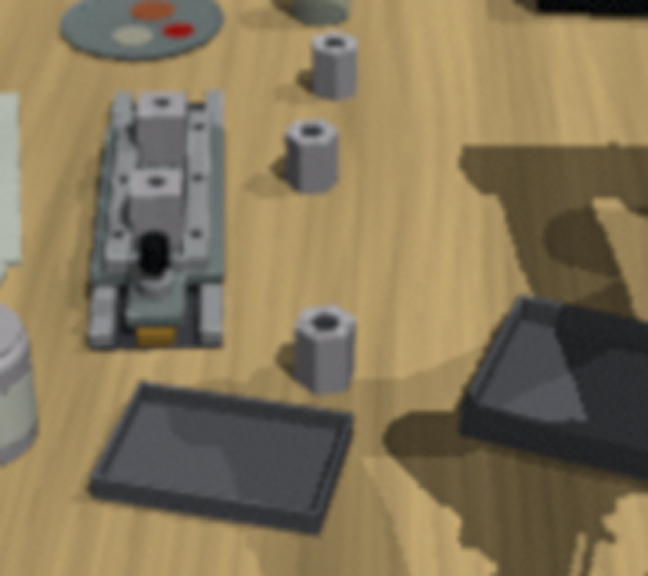

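The crops confirm the smaller grey tray at crop (515,170), which is side (160–265, 237–275). They also show three hex blanks, the squares in the channel, and the knob at crop0 (464,252) and crop1 (153,255).

```bash
python3 - <<'E'
from h import *
a=cap("scene"); b=cap("side")
S=lambda L:[(150+u/3.1-.3,118+v/3.1-.3) for u,v in L]; D=lambda L:[(170+u/3.6-.3,130+v/3.6-.3) for u,v in L]
def show(n,z,s,d): print(n,ray(a,S(s),z).round(3).tolist(),ray(b,D(d),z).round(3).tolist())
show("knob",.076,[(464,252)],[(153,255)])
show("sq",.094,[(322,388),(415,296)],[(162,102),(157,181)])
show("bl",.06,[(407,156),(216,325),(56,430)],[(325,322),(312,131),(335,42)])
show("tray",.025,[(430,140),(507,101),(604,187),(526,231)],[(143,386),(353,418),(320,518),(92,485)])
show("jaw",.052,[(245,428),(405,265),(325,478),(480,308)],[(115,95),(208,95)])
show("jar",.1,[((117-150)*3.1,(293-118)*3.1)],[((260-170)*3.6,(115-130)*3.6)])
show("tin",.11,[((361-150)*3.1,(190-118)*3.1)],[((161-170)*3.6,(224-130)*3.6)])
E
```

```text
knob [[0.592, 0.189]] [[0.593, 0.187]]
sq [[0.617, -0.056], [0.604, 0.094]] [[0.615, -0.062], [0.601, 0.09]]
bl [[0.437, 0.265], [0.466, -0.066], [0.452, -0.264]] [[0.435, 0.259], [0.463, -0.07], [0.448, -0.27]]
tray [[0.416, 0.334], [0.438, 0.461], [0.62, 0.427], [0.598, 0.302]] [[0.589, 0.312], [0.408, 0.346], [0.429, 0.47], [0.613, 0.441]]
jaw [[0.578, -0.126], [0.547, 0.144], [0.674, -0.108], [0.645, 0.158]] [[0.678, -0.15], [0.579, -0.155]]
jar [[0.472, -0.444]] [[0.468, -0.441]]
tin [[0.728, 0.346]] [[0.721, 0.365]]
```

```bash
cat >> h.py <<'E'
YS=np.array([-.105,.9945]); XS=np.array([.9945,.105])   # slot axes
def go(x,y,z,close=None):
    """print shift in tool axes (cm) to target TCP, and turn so the closing line is at angle close (deg, world)"""
    s=sense(); E=np.array(s["ee_rot"]); p=np.array(s["tcp_pos"]); a=np.degrees(np.arctan2(E[1,1],E[0,1]))
    d=E.T@(np.array([x,y,z])-p)*100
    t=0 if close is None else -((close-a+90)%180-90)
    print("t",round(s["time_s"],2),"tcp",p.round(4),"yang",round(a,1),"j6",round(s["joints"][5],1),"w",round(s["gripper_width"]*8.7,2),"| shift",d.round(2),"dist",np.linalg.norm(d).round(1),"turn",round(t,1))
E
python3 -c "
from h import *
go(.592,.188,.221,96)"
```

```text
t 0.25 tcp [0.1398 0.6089 0.222 ] yang -102.9 j6 -14.8 w 8.7 | shift [53.49 30.89  0.14] dist 61.8 turn -18.9
```

Request:
step_arm(
  targets="3 1.7 0 0; 3 1.7 0 0; 3 1.7 0 0; 3 1.7 0 0; 3 1.7 0 0; 3 1.7 0 0; 3 1.7 0 0; 3 1.7 0 0; 3 1.7 0 0; 3 1.7 0 0; 3 1.7 0 0; 3 1.7 0 0",
  claw=8.7,
)

```text
time_s: 1.25
tcp_pos: [0.446, 0.3284, 0.2226]
ee_rot: [[0.975, -0.224, 0.0], [-0.224, -0.975, 0.0], [-0.0, -0.0, -1.0]]
wrist_force: [0.1, 1.0, -1.0]
gripper_width: 0.995
gripper_force: 0.0
```

Request:
step_arm(
  targets="3 1.7 0 0; 3 1.7 0 0; 3 1.7 0 0; 3 1.7 0 0; 3 1.7 0 0; 2.5 1.7 0 0; 0 0 0 -5; 0 0 0 -5; 0 0 0 -5; 0 0 0 -4; 0 0 0 0; 0 0 0 0",
)

```text
time_s: 2.25
tcp_pos: [0.5927, 0.191, 0.2224]
ee_rot: [[0.995, 0.104, -0.0], [0.104, -0.995, -0.0], [-0.0, 0.0, -1.0]]
wrist_force: [-0.8, -0.1, 0.1]
gripper_width: 0.999
gripper_force: 0.0
```

```bash
python3 -c "
from h import *
go(.592,.188,.18,96)
c=cap('wrist'); cv2.imwrite('pics/w1.png',c['frame']); print(proj(c,[.592,.188,.092]))"
```

```text
t 2.25 tcp [0.5927 0.191  0.2224] yang -84.0 j6 63.2 w 8.69 | shift [-0.1   0.29  4.24] dist 4.3 turn -0.0
[[263.08777273 180.45504759]]
```

View pics/w1.png

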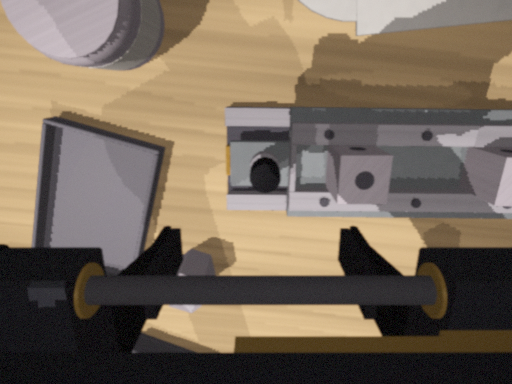

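The wrist view shows the knob top at about (264,173), the squares' bores at (365,180) and (505,168), and the jig lined up with the tool to about 0.5°. The tray's inner corners are visible at left.

```bash
python3 -c "
from h import *
c=cap('wrist')
k=ray(c,[(264,173)],.092); print('knob',k.round(4))
sc=ray(c,[(365,180)],.094); print('sq',sc.round(4))
e=ray(c,[(288,213),(480,215.5),(288,110),(508,110)],.052); print(e.round(4)); d=e[1]-e[0]; print(np.degrees(np.arctan2(*d[::-1]))%180); d=e[3]-e[2]; print(np.degrees(np.arctan2(*d[::-1]))%180)
g=cv2.cvtColor(c['frame'],cv2.COLOR_BGR2GRAY); m=(g[150:200,245:285]<45).astype(np.uint8); M=cv2.moments(m,True); print(245+M['m10']/M['m00'],150+M['m01']/M['m00'],M['m00'])
go(k[0,0],k[0,1],.064)
"
```

```text
knob [[0.5993 0.188 ]]
sq [[0.6029 0.0934]]
[[ 0.5461  0.1551]
 [ 0.5651 -0.0573]
 [ 0.6561  0.1695]
 [ 0.6791 -0.0502]]
95.1235670815342
95.98700732128346
264.9546012269939 175.30184049079753 815.0
t 2.35 tcp [0.5927 0.1911 0.2225] yang -84.0 j6 63.2 w 8.72 | shift [ 0.62  0.38 15.85] dist 15.9 turn 0
```

Request:
step_arm(
  targets="0.1 0.3 2.5 0; 0 0 2.5 0; 0 0 2.5 0; 0 0 2.5 0; 0 0 2 0; 0 0 1.5 0; 0 0 1.2 0; 0 0 1.1 0; 0 0 0 0; 0 0 0 0",
  claw=6.5,
)

```text
time_s: 3.18
tcp_pos: [0.5941, 0.1882, 0.0643]
ee_rot: [[0.994, 0.105, -0.001], [0.105, -0.994, -0.001], [-0.001, 0.001, -1.0]]
wrist_force: [0.5, -0.7, 0.1]
gripper_width: 0.751
gripper_force: 0.0
```

Request:
step_arm(
  targets="0 0 0 0; 0 0 0 0; 0 0 0 0; 0 0 0 0; 0 0 0 0; 0 0 0 0; 0 0 0 0; 0 0 0 0",
  claw=2,
)

```text
time_s: 3.85
tcp_pos: [0.5942, 0.1881, 0.0648]
ee_rot: [[0.994, 0.106, 0.0], [0.106, -0.994, -0.0], [0.0, 0.0, -1.0]]
wrist_force: [-0.4, -0.4, 2.3]
gripper_width: 0.337
gripper_force: 30.0
```

Request:
step_arm(
  targets="0 0 -0.5 0; 0 0 -0.5 0; 0 0 -0.5 0; 0 0 -0.3 0; 0 0 0 0; 0 1 0 0; 0 1 0 0; 0 1 0 0; 0 0 0 0",
)

```text
time_s: 4.6
tcp_pos: [0.5971, 0.1558, 0.0822]
ee_rot: [[0.995, 0.104, -0.001], [0.104, -0.995, -0.002], [-0.002, 0.002, -1.0]]
wrist_force: [3.6, -1.8, -8.7]
gripper_width: 0.332
gripper_force: 30.0
```

Request:
step_arm(
  targets="-0.03 1 0 0; -0.03 1 0 0; -0.02 1 0 0; -0.02 1 0 0; -0.02 1 0 0; -0.02 1 0 0; -0.02 0.8 0 0; 0 0 0 0; 0 0 0 0",
)

```text
time_s: 5.35
tcp_pos: [0.6033, 0.0888, 0.0827]
ee_rot: [[0.995, 0.105, 0.0], [0.105, -0.995, -0.001], [0.0, 0.001, -1.0]]
wrist_force: [5.1, -0.6, -9.1]
gripper_width: 0.337
gripper_force: 30.0
```

Request:
step_arm(
  targets="-0.03 0 0.4 0; 0 0 0.4 0; 0 0 0.4 0; 0 0 0.4 0; 0 0 0.2 0; 0 0 0 0; 0 0 0 0",
)

```text
time_s: 5.93
tcp_pos: [0.6032, 0.0889, 0.0649]
ee_rot: [[0.994, 0.106, 0.001], [0.106, -0.994, -0.003], [0.0, 0.003, -1.0]]
wrist_force: [6.2, -7.4, -6.2]
gripper_width: 0.334
gripper_force: 30.0
```

Request:
step_arm(
  targets="0 0 0 0; 0 0 0 0; 0 0 0 0; 0 0 0 0; 0 0 0 0; 0 0 0 0",
  claw=6.5,
)

```text
time_s: 6.43
tcp_pos: [0.6025, 0.0909, 0.0649]
ee_rot: [[0.994, 0.106, 0.0], [0.106, -0.994, 0.0], [0.0, -0.0, -1.0]]
wrist_force: [1.2, -0.6, 0.6]
gripper_width: 0.694
gripper_force: 0.0
```

Request:
step_arm(
  targets="0 0 -2 0; 0 0 -3 0; 0 0 -3 0; 0 0 -3 0; 0 0 -3 0; 0 0 -2 0; 0 3 0 0; 0 3 0 0; 0 2 0 0; 0 0 0 0; 0 0 0 0",
)

```text
time_s: 7.35
tcp_pos: [0.6108, 0.0103, 0.2245]
ee_rot: [[0.995, 0.104, -0.0], [0.104, -0.995, 0.0], [-0.0, -0.0, -1.0]]
wrist_force: [-0.3, 0.2, 0.6]
gripper_width: 0.745
gripper_force: 0.0
```

```bash
python3 -c "
from h import *
c=cap('wrist'); cv2.imwrite('pics/w2.png',c['frame']); go(.62,-.02,.2,95.2)
a=cap('scene'); cv2.imwrite('pics/s2.png',a['frame'])"
```

```text
t 7.4 tcp [0.6109 0.0111 0.2245] yang -84.0 j6 79.8 w 6.48 | shift [0.58 3.19 2.45] dist 4.1 turn 0.8
```

View pics/w2.png

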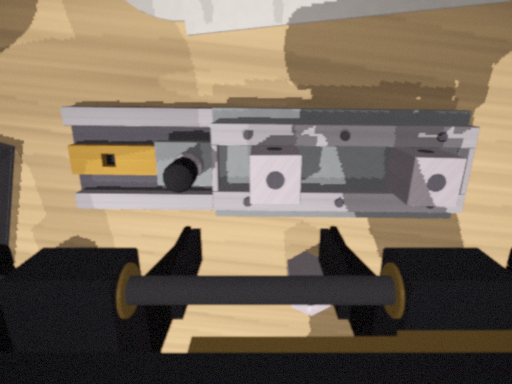

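The wrist view shows the carriage at the loading end, with the drilling hole exposed at (108,160). The knob is at (179,177) and the squares' bores at (276,180) and (437,182). Next I check the knob height and work out the square picks.

```bash
sed -i 's/YS=.*/YS=np.array([-.0906,.9959]); XS=np.array([.9959,.0906])/' h.py; python3 - <<'E'
from h import *
c=cap('wrist'); a=cap('scene')
def tri(c1,p1,c2,p2):
    P=[]
    for q in(c1,c2): P.append(np.c_[q["R"].T,-q["R"].T@q["t"]])
    u=[cv2.undistortPoints(np.array(p,float).reshape(1,1,2),K(q),np.array(q["dist_coeffs"],float)).reshape(2,1) for q,p in((c1,p1),(c2,p2))]
    X=cv2.triangulatePoints(P[0],P[1],u[0],u[1]); return (X[:3]/X[3]).ravel()
def dark(f,u0,u1,v0,v1,t):
    g=cv2.cvtColor(f,cv2.COLOR_BGR2GRAY)[v0:v1,u0:u1]; n,l,s,ce=cv2.connectedComponentsWithStats((g<t).astype(np.uint8)); i=1+np.argmax(s[1:,4]); return (s[i]+np.array([u0,v0,0,0,0])).tolist(),(ce[i]+[u0,v0]).round(1).tolist()
print('knob w',dark(c['frame'],160,205,150,200,50))
exp=proj(a,[.603,.089,.076])[0]; print('exp scene knob',exp.round(1))
u,v=exp.astype(int); k=dark(a['frame'],u-12,u+13,v-14,v+15,70); print(k)
w=dark(c['frame'],160,205,150,200,50)[1]
print('knob 3d',tri(c,w,a,k[1]))
sq=ray(c,[(276,180),(437,182)],.094); print('sq',sq.round(4)); slot=np.array([.603,.089])-.165*YS
for q in sq: d=q-slot; print('in slot',(d@XS).round(4),(d@YS).round(4))
go(*sq[0],.12,95.2)
E
```

```text
knob w ([166, 158, 39, 34, 859], [182.6, 175.1])
exp scene knob [282.  217.2]
([277, 209, 10, 15, 79], [282.0, 217.0])
knob 3d [0.6035162  0.08757261 0.07906234]
sq [[ 0.6119 -0.0035]
 [ 0.626  -0.1549]]
in slot 0.0005 0.0721
in slot 0.0008 -0.08
t 7.55 tcp [0.6109 0.012  0.2245] yang -83.9 j6 79.9 w 6.47 | shift [-0.07  1.55 10.45] dist 10.6 turn 0.9
```

Request:
step_arm(
  targets="-0.1 1.6 2 0.9; 0 0 3 0; 0 0 3 0; 0 0 3 0; 0 0 2 0; 0 0 1.5 0; 0 0 1.2 0; 0 0 0.55 0; 0 0 0 0; 0 0 0 0",
  claw=7,
)

```text
time_s: 8.38
tcp_pos: [0.6121, -0.0044, 0.0624]
ee_rot: [[0.996, 0.091, 0.0], [0.091, -0.996, -0.0], [0.0, 0.0, -1.0]]
wrist_force: [0.3, -0.2, 0.6]
gripper_width: 0.805
gripper_force: 0.0
```

Request:
step_arm(
  targets="0 0 0 0; 0 0 0 0; 0 0 0 0; 0 0 0 0; 0 0 0 0; 0 0 0 0",
  claw=4,
)

```text
time_s: 8.88
tcp_pos: [0.6122, -0.0048, 0.0628]
ee_rot: [[0.996, 0.09, 0.001], [0.09, -0.996, 0.0], [0.001, -0.0, -1.0]]
wrist_force: [-0.4, 0.6, 2.7]
gripper_width: 0.553
gripper_force: 30.0
```

Request:
step_arm(
  targets="0 0 -1 0; 0 0 -1.5 0; 0 0 -2 0; 0 0 -3 0; 0 0 -3 0; 0 0 -3 0; 0 0 -2 0; 0 0 0 0",
)

```text
time_s: 9.55
tcp_pos: [0.6139, -0.005, 0.2226]
ee_rot: [[0.996, 0.09, 0.009], [0.09, -0.996, 0.001], [0.009, -0.0, -1.0]]
wrist_force: [0.5, -0.4, -2.8]
gripper_width: 0.548
gripper_force: 30.0
```

Request:
step_arm(
  targets="-0.15 -3.5 0 0; -0.15 -3.5 0 0; -0.15 -3.5 0 0; -0.15 -3.5 0 0; -0.15 -3.5 0 0; -0.15 -3.5 0 0; -0.15 -3.5 0 0; -0.15 -3.5 0 5; 0 -3 0 5; 0 -3 0 5.5; 0 -3 0 0; 0 0 0 0",
)

```text
time_s: 10.55
tcp_pos: [0.5816, 0.3669, 0.2134]
ee_rot: [[0.984, -0.176, -0.003], [-0.176, -0.984, -0.0], [-0.002, 0.001, -1.0]]
wrist_force: [0.5, -0.0, -3.7]
gripper_width: 0.549
gripper_force: 30.0
```

```bash
python3 -c "
from h import *
c=cap('wrist'); cv2.imwrite('pics/w3.png',c['frame']); go(.558,.377,.2,79.7)"
```

```text
t 10.6 tcp [0.5811 0.3643 0.2134] yang -100.2 j6 34.3 w 4.75 | shift [-2.49 -0.85  1.35] dist 3.0 turn 0.1
```

View pics/w3.png

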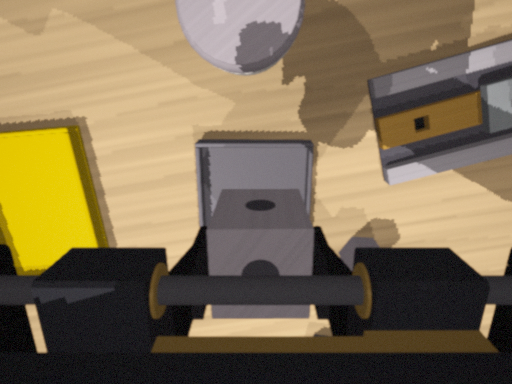

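The wrist view shows the held square upright and lined up with the tray. The tray's +x end rim corners are at (197,142) and (312,141).

```bash
python3 -c "
from h import *
c=cap('wrist'); e=ray(c,[(197,142),(312,141)],.025); print(e.round(4)); d=e[0]-e[1]; L=np.linalg.norm(d); y=d/L; x=np.array([y[1],-y[0]]); print(L,np.degrees(np.arctan2(y[1],y[0])))
o=e.mean(0)-.095*x; print('tray',o.round(4)); 
for s in(.04,-.04):
  print((o+s*x).round(4))
q=o+.04*x; go(q[0],q[1],.034,np.degrees(np.arctan2(y[1],y[0])))"
```

```text
[[0.6177 0.4267]
 [0.5965 0.3036]]
0.12492873613616157 80.25976195301749
tray [0.5135 0.3812]
[0.5529 0.3744]
[0.474 0.388]
t 10.65 tcp [0.5811 0.3626 0.2139] yang -100.3 j6 34.3 w 4.77 | shift [-2.91 -0.74 18.  ] dist 18.2 turn -0.5
```

Request:
step_arm(
  targets="-0.9 -0.2 3 0; -1 -0.2 3 0; -1 -0.3 3 0; 0 0 3 0; 0 0 2 0; 0 0 0 0; 0 0 0 0; 0 0 0 0",
)

```text
time_s: 11.32
tcp_pos: [0.5563, 0.3742, 0.0786]
ee_rot: [[0.984, -0.18, 0.002], [-0.18, -0.984, 0.001], [0.002, -0.002, -1.0]]
wrist_force: [0.3, 0.2, -2.8]
gripper_width: 0.551
gripper_force: 30.0
```

```bash
python3 -c "
from h import *
go(.5529,.3744,.034,80)"
```

```text
t 11.32 tcp [0.5563 0.3742 0.0786] yang -100.4 j6 31.9 w 4.79 | shift [-0.34  0.05  4.46] dist 4.5 turn -0.4
```

Request:
step_arm(
  targets="-0.3 0 1 0; 0 0 1 0; 0 0 1 0; 0 0 0.9 0; 0 0 0.55 0; 0 0 0 0; 0 0 0 0",
)

```text
time_s: 11.9
tcp_pos: [0.5518, 0.3745, 0.0335]
ee_rot: [[0.984, -0.179, -0.001], [-0.179, -0.984, -0.001], [-0.0, 0.002, -1.0]]
wrist_force: [-4.5, -1.1, 5.3]
gripper_width: 0.548
gripper_force: 30.0
```

Request:
step_arm(
  targets="0 0 0 0; 0 0 0 0; 0 0 0 0; 0 0 0 0; 0 0 -1 0; 0 0 -2 0; 0 0 -3 0; 0 0 -3 0; 0 0 -3 -5; 0 0 -3 -5; 0 0 -2 -5; 0 0 0 0",
  claw=7,
)

```text
time_s: 12.9
tcp_pos: [0.5547, 0.3766, 0.21]
ee_rot: [[0.996, 0.085, 0.01], [0.085, -0.996, 0.008], [0.011, -0.007, -1.0]]
wrist_force: [1.0, -0.2, 0.6]
gripper_width: 0.802
gripper_force: 0.0
```

Request:
step_arm(
  targets="0.15 3.3 0 0; 0.15 3.3 0 0; 0.15 3.3 0 0; 0.15 3.3 0 0; 0.15 3.3 0 0; 0.15 3.3 0 0; 0.15 3.3 0 0; 0.15 3.3 0 0; 0.15 3.3 0 0; 0.15 3.3 0 0; 0.15 3.3 0 0; 0.15 3.3 0 0",
)

```text
time_s: 13.9
tcp_pos: [0.6022, -0.02, 0.2028]
ee_rot: [[0.997, 0.081, 0.0], [0.081, -0.997, 0.0], [0.0, -0.0, -1.0]]
wrist_force: [1.0, 0.5, -0.3]
gripper_width: 0.805
gripper_force: 0.0
```

Request:
step_arm(
  targets="0.15 3.3 0 0; 0.15 3.3 0 0; 0.15 3.3 0 0; 0.15 3 0 0; 0 0 0 0; 0 0 0 0; 0 0 0 0",
)

```text
time_s: 14.48
tcp_pos: [0.6185, -0.1463, 0.2024]
ee_rot: [[0.997, 0.081, -0.0], [0.081, -0.997, 0.0], [-0.0, -0.0, -1.0]]
wrist_force: [0.3, -0.2, 0.3]
gripper_width: 0.804
gripper_force: 0.0
```

```bash
python3 -c "
from h import *
go(.626,-.155,.062,95.2); slot=np.array([.603,.089])-.165*YS
c=cap('wrist'); cv2.imwrite('pics/w4.png',c['frame']); p=slot-.08*YS; print(p,proj(c,[p[0],p[1],.094]))
a=cap('scene'); f=a['frame'][118:308,150:350]
b=cv2.resize(f,None,fx=2,fy=2); w=c['frame'];  o=np.zeros((400,920,3),np.uint8); o[:384,:512]=w; o[:380,512:912]=b; cv2.imwrite('pics/m4.png',cv2.resize(o,None,fx=.86,fy=.86))"
```

```text
t 14.48 tcp [ 0.6185 -0.1463  0.2024] yang -85.4 j6 93.4 w 7.0 | shift [ 0.68  0.93 14.04] dist 14.1 turn -0.6
[ 0.625197  -0.1549955] [[270.53738851 179.81301455]]
```

View pics/m4.png

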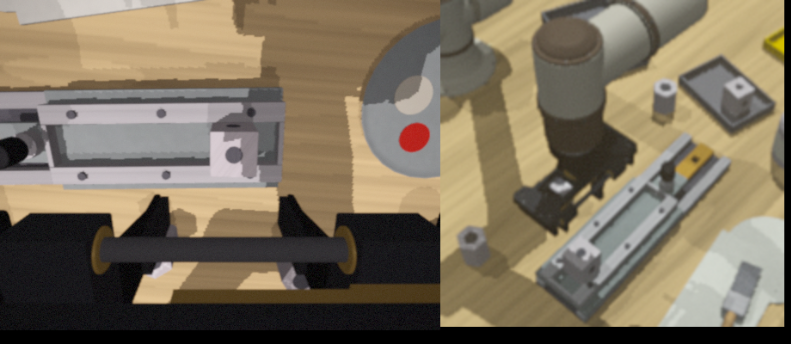

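The square is standing in the tray. The second square's bore is at (271,180), where I expected it.

Request:
step_arm(
  targets="0.7 0.9 2 -0.6; 0 0 3 0; 0 0 3 0; 0 0 2 0; 0 0 1.5 0; 0 0 1.5 0; 0 0 1 0; 0 0 0 0; 0 0 0 0",
  claw=6.5,
)

```text
time_s: 15.33
tcp_pos: [0.6267, -0.1542, 0.0626]
ee_rot: [[0.996, 0.093, -0.0], [0.093, -0.996, -0.0], [-0.0, 0.0, -1.0]]
wrist_force: [-0.5, 0.1, -0.1]
gripper_width: 0.749
gripper_force: 0.0
```

Request:
step_arm(
  targets="0 0 0 0; 0 0 0 0; 0 0 0 0; 0 0 0 0; 0 0 0 0; 0 0 0 0",
  claw=4,
)

```text
time_s: 15.83
tcp_pos: [0.6271, -0.155, 0.0637]
ee_rot: [[0.996, 0.092, 0.002], [0.092, -0.996, -0.0], [0.002, 0.0, -1.0]]
wrist_force: [-0.3, 0.1, 3.8]
gripper_width: 0.547
gripper_force: 29.9
```

```bash
python3 -c "
from h import *
go(.474,.388,.21)"
```

```text
t 15.83 tcp [ 0.6271 -0.155   0.0637] yang -84.7 j6 94.8 w 4.76 | shift [-10.23 -55.47 -14.68] dist 58.3 turn 0
```

Request:
step_arm(
  targets="0 0 -1 0; 0 0 -1.5 0; 0 0 -2.5 0; 0 0 -3 0; 0 0 -3 0; 0 0 -2.7 0; 0 0 -1 0; 0 0 0 0",
)

```text
time_s: 16.5
tcp_pos: [0.6274, -0.1549, 0.2123]
ee_rot: [[0.996, 0.092, 0.005], [0.092, -0.996, 0.0], [0.005, 0.0, -1.0]]
wrist_force: [0.2, -0.7, -3.0]
gripper_width: 0.543
gripper_force: 29.9
```

Request:
step_arm(
  targets="-0.6 -3.1 0 0; -0.6 -3.1 0 0; -0.6 -3.1 0 0; -0.6 -3.1 0 0; -0.6 -3.1 0 0; -0.6 -3.1 0 0; -0.6 -3.1 0 0; -0.6 -3.1 0 0; -0.6 -3.1 0 0; -0.6 -3.1 0 0; -0.6 -3.1 0 0; -0.6 -3.1 0 0",
)

```text
time_s: 17.5
tcp_pos: [0.5183, 0.2095, 0.2065]
ee_rot: [[0.996, 0.091, -0.005], [0.091, -0.996, -0.003], [-0.006, 0.002, -1.0]]
wrist_force: [1.5, 0.2, -2.7]
gripper_width: 0.554
gripper_force: 29.9
```

Request:
step_arm(
  targets="-0.6 -3.1 0 0; -0.6 -3.1 0 0; -0.6 -3.1 0 0; -0.6 -3.1 0 0; -0.6 -3.1 0 0; 0 0 0 5; 0 0 0 5; 0 0 0 5; 0 0 0 0; 0 0 0 0; 0 0 0 0",
)

```text
time_s: 18.42
tcp_pos: [0.476, 0.3599, 0.208]
ee_rot: [[0.986, -0.168, -0.002], [-0.168, -0.986, -0.002], [-0.002, 0.002, -1.0]]
wrist_force: [-0.2, -0.7, -4.0]
gripper_width: 0.55
gripper_force: 29.9
```

```bash
python3 -c "
from h import *
go(.472,.388,.09,80.2)"
```

```text
t 18.42 tcp [0.476  0.3599 0.208 ] yang -99.7 j6 27.8 w 4.78 | shift [-0.84 -2.73 11.79] dist 12.1 turn 0.1
```

Request:
step_arm(
  targets="-0.4 -1.4 3 0; -0.4 -1.3 3 0; 0 0 3 0; 0 0 2 0; 0 0 1.5 0; 0 0 1.5 0; 0 0 1.5 0; 0 0 1 0; 0 0 0 0; 0 0 0 0",
)

```text
time_s: 19.25
tcp_pos: [0.4733, 0.3882, 0.0442]
ee_rot: [[0.986, -0.169, -0.001], [-0.169, -0.986, -0.001], [-0.0, 0.001, -1.0]]
wrist_force: [-0.6, -0.1, -3.3]
gripper_width: 0.546
gripper_force: 29.9
```

```bash
python3 -c "
from h import *
go(.472,.388,.035,80.2)"
```

```text
t 19.25 tcp [0.4733 0.3882 0.0442] yang -99.7 j6 25.8 w 4.75 | shift [-0.13  0.04  0.92] dist 0.9 turn 0.1
```

Request:
step_arm(
  targets="-0.1 0 0.5 0; 0 0 0.4 0; 0 0 0 0; 0 0 0 0",
)

```text
time_s: 19.58
tcp_pos: [0.4723, 0.3887, 0.0358]
ee_rot: [[0.986, -0.169, 0.0], [-0.169, -0.986, 0.0], [0.0, -0.0, -1.0]]
wrist_force: [-0.2, 0.7, -3.1]
gripper_width: 0.551
gripper_force: 29.9
```

Request:
step_arm(
  targets="0 0 0 0; 0 0 0 0; 0 0 0 0; 0 0 0 0; 0 0 -1 0; 0 0 -2 0; 0 0 -3 0; 0 0 -3 0; 0 0 -3 0; 0 0 -3 0; 0 0 -2 0; 0 0 0 0",
  claw=7,
)

```text
time_s: 20.58
tcp_pos: [0.4745, 0.3906, 0.2128]
ee_rot: [[0.986, -0.168, 0.009], [-0.168, -0.986, 0.009], [0.007, -0.01, -1.0]]
wrist_force: [-0.2, -0.4, 0.7]
gripper_width: 0.805
gripper_force: 0.0
```

Request:
step_arm(
  targets="-0.75 3.3 0 0; -0.75 3.3 0 0; -0.75 3.3 0 0; -0.75 3.3 0 0; 0 0 0 0; 0 0 0 0; 0 0 0 0",
  claw=8.7,
)

```text
time_s: 21.17
tcp_pos: [0.4208, 0.2641, 0.2063]
ee_rot: [[0.986, -0.169, 0.001], [-0.169, -0.986, 0.001], [0.001, -0.001, -1.0]]
wrist_force: [0.0, 1.5, -0.4]
gripper_width: 0.997
gripper_force: 0.0
```

```bash
python3 -c "
from h import *
go(.437,.262,.2)
c=cap('wrist'); cv2.imwrite('pics/w5.png',c['frame']); print(proj(c,[.437,.262,.06]))
a=cap('scene'); f=a['frame'][118:308,150:350]
b=cv2.resize(f,None,fx=2,fy=2); w=c['frame'];  o=np.zeros((400,920,3),np.uint8); o[:384,:512]=w; o[:380,512:912]=b; cv2.imwrite('pics/m5.png',cv2.resize(o,None,fx=.86,fy=.86))"
```

```text
t 21.17 tcp [0.4208 0.2641 0.2063] yang -99.7 j6 29.4 w 8.68 | shift [ 1.63 -0.07  0.63] dist 1.7 turn 0
[[259.64569196 158.98079001]]
```

View pics/m5.png

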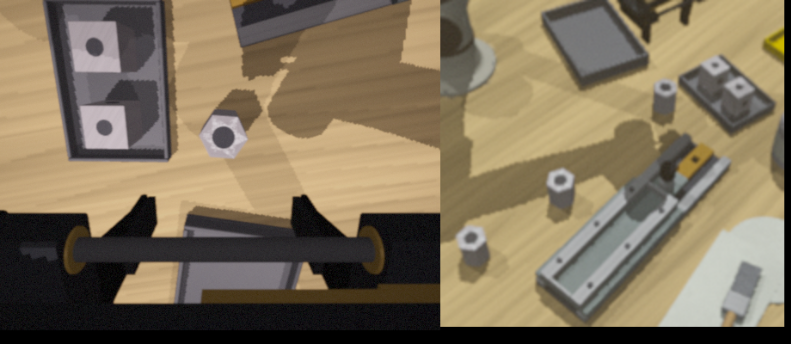

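The wrist view shows both squares standing in the tray. Blank 1's bore is at (259,159) in full-frame pixels and its top face can be seen, so I'll measure its orientation.

```bash
cat >> h.py <<'E'
def hexpose(c,uv,z=.06,save=None,thr=None):
    u,v=[int(round(q)) for q in uv]; W=46; u0,v0=max(u-W,0),max(v-W,0)
    f=c["frame"][v0:v+W,u0:u+W]; S=8; f=cv2.resize(f,None,fx=S,fy=S,interpolation=cv2.INTER_CUBIC)
    hsv=cv2.cvtColor(f,cv2.COLOR_BGR2HSV); g=cv2.GaussianBlur(hsv[...,2],(0,0),3)
    cy,cx=(v-v0)*S,(u-u0)*S; yy,xx=np.mgrid[:f.shape[0],:f.shape[1]]; rr=np.hypot(yy-cy,xx-cx)
    if thr is None: thr=np.percentile(g[(rr<26*S)&(hsv[...,1]<60)],90)-28
    m=((g>thr)&(cv2.GaussianBlur(hsv[...,1],(0,0),3)<60)).astype(np.uint8)
    dk=((g<95)&(rr<14*S)).astype(np.uint8)
    n,l,s,ce=cv2.connectedComponentsWithStats(dk); i=1+np.argmax(s[1:,4]); bore=ce[i]
    n,l,s,_=cv2.connectedComponentsWithStats(m); i=1+np.argmax([np.sum((l==k)&(rr<22*S)) for k in range(1,n)])
    h=cv2.convexHull(cv2.findContours((l==i).astype(np.uint8),cv2.RETR_EXTERNAL,cv2.CHAIN_APPROX_NONE)[0][0]).reshape(-1,2).astype(float)
    tr=lambda p:(np.asarray(p)+.5)/S-.5+[u0,v0]
    P=ray(c,tr(h),z); b=ray(c,tr([bore]),z)[0]
    d=np.roll(P,-1,0)-P; L=np.hypot(*d.T); a=np.angle((L*np.exp(6j*np.arctan2(d[:,1],d[:,0]))).sum())/6
    n=np.degrees(a)+90
    hp=cv2.moments(P.astype(np.float32).reshape(-1,1,2)); 
    cen=np.array([hp["m10"],hp["m01"]])/hp["m00"]
    ax=[(n+60*k)%180 for k in range(3)]
    w=[np.ptp(P@[np.cos(np.radians(q)),np.sin(np.radians(q))]) for q in ax]
    print("bore",b.round(4),"hullcen",cen.round(4),"area mm2 (1995)",round(hp["m00"]*1e6),"normals",np.round(ax,1),"widths",np.round(w,4),"thr",thr)
    if save: cv2.drawContours(f,[h.astype(int).reshape(-1,1,2)],-1,(0,0,255),2); cv2.circle(f,tuple(bore.astype(int)),4,(0,255,0),-1); cv2.imwrite(save,cv2.resize(f,(480,480)))
    return b,cen,ax
E
python3 -c "
from h import *
c=cap('wrist'); hexpose(c,(259,159),save='pics/h1.png')"
```

```text
bore [0.4367 0.2623] hullcen [0.4361 0.2625] area mm2 (1995) 2007 normals [106. 166.  46.] widths [0.049  0.0481 0.0488] thr 178.0
```

View pics/h1.png

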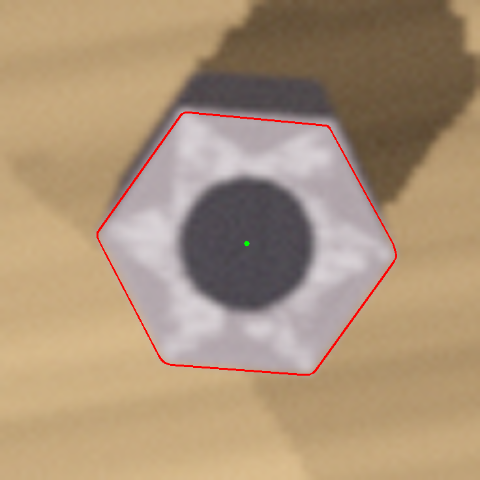

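Blank 1's outline is clean: centre (0.4365, 0.2624), flat normals at 46/106/166°. I'll grip at 166° and place it with the jaws closing along slot x.

Request:
step_arm(
  targets="0 0 0 7; 0 0 0 7; 0 0 0 7; 0 0 0 7; 0 0 0 7; 0 0 0 7; 0 0 0 7; 0 0 0 7; 0 0 0 7; 0 0 0 7; 0 0 0 7; 0 0 0 7",
)

```text
time_s: 22.32
tcp_pos: [0.4207, 0.2645, 0.2051]
ee_rot: [[-0.071, -0.998, -0.0], [-0.998, 0.071, -0.001], [0.001, 0.0, -1.0]]
wrist_force: [-0.1, -0.1, 0.1]
gripper_width: 1.001
gripper_force: 0.0
```

Request:
step_arm(
  targets="0 0 0 7; 0 0 0 3.3; 0 -1.5 0 0; 0 0 3 0; 0 0 3 0; 0 0 3 0; 0 0 0 0; 0 0 0 0; 0 0 0 0",
)

```text
time_s: 23.07
tcp_pos: [0.4361, 0.2612, 0.1168]
ee_rot: [[-0.241, -0.97, 0.002], [-0.97, 0.241, 0.001], [-0.001, -0.002, -1.0]]
wrist_force: [0.0, -0.2, 1.3]
gripper_width: 1.0
gripper_force: 0.0
```

```bash
python3 -c "
from h import *
go(.4365,.2624,.028,166)"
```

```text
t 23.07 tcp [0.4361 0.2612 0.1168] yang 166.0 j6 -63.3 w 8.7 | shift [-0.11  0.    8.88] dist 8.9 turn 0.0
```

Request:
step_arm(
  targets="-0.1 0 2.5 0; 0 0 2.5 0; 0 0 1.5 0; 0 0 1.4 0; 0 0 1 0; 0 0 0 0; 0 0 0 0",
)

```text
time_s: 23.65
tcp_pos: [0.436, 0.2618, 0.0276]
ee_rot: [[-0.242, -0.97, 0.001], [-0.97, 0.242, 0.001], [-0.002, -0.001, -1.0]]
wrist_force: [-0.6, 0.2, 0.0]
gripper_width: 1.001
gripper_force: 0.0
```

Request:
step_arm(
  targets="0 0 0 0; 0 0 0 0; 0 0 0 0; 0 0 0 0; 0 0 0 0; 0 0 0 0; 0 0 0 0",
  claw=4,
)

```text
time_s: 24.23
tcp_pos: [0.4353, 0.261, 0.0267]
ee_rot: [[-0.242, -0.97, 0.0], [-0.97, 0.242, 0.0], [-0.0, -0.0, -1.0]]
wrist_force: [1.4, -0.6, -0.4]
gripper_width: 0.56
gripper_force: 0.5
```

Request:
step_arm(
  targets="0 0 -1 0; 0 0 -2 0; 0 0 -3 0; 0 0 -3 0; 0 0 -3 0; 0 0 -3 -6; 0 0 -1 -6; 0 0 0 -7; 0 0 0 0; 0 0 0 0",
)

```text
time_s: 25.07
tcp_pos: [0.4343, 0.2603, 0.1862]
ee_rot: [[0.083, -0.997, -0.002], [-0.997, -0.083, -0.001], [0.001, 0.002, -1.0]]
wrist_force: [0.2, 0.3, -3.4]
gripper_width: 0.549
gripper_force: 30.0
```

```bash
python3 -c "
from h import *
go(.6112,-.0006,.12,5.2)"
```

```text
t 25.07 tcp [0.4343 0.2603 0.1862] yang -175.2 j6 -44.5 w 4.77 | shift [ 27.47 -15.47   6.61] dist 32.2 turn -0.4
```

Request:
step_arm(
  targets="3.05 -1.72 0 0; 3.05 -1.72 0 0; 3.05 -1.72 0 0; 3.05 -1.72 0 0; 3.05 -1.72 0 0; 3.05 -1.72 0 0; 3.05 -1.72 0 0; 3.05 -1.72 0 0; 3.05 -1.72 0 -0.4; 0 0 3 0; 0 0 2 0; 0 0 0 0",
)

```text
time_s: 26.07
tcp_pos: [0.6087, -0.0005, 0.1298]
ee_rot: [[0.088, -0.996, -0.014], [-0.996, -0.088, -0.001], [0.0, 0.014, -1.0]]
wrist_force: [-1.3, -0.1, -4.7]
gripper_width: 0.55
gripper_force: 30.0
```

Request:
step_arm(
  targets="0 0 0 0; 0 0 0 0; 0 0 0 0",
)

```text
time_s: 26.32
tcp_pos: [0.6142, 0.0015, 0.1383]
ee_rot: [[0.094, -0.996, 0.003], [-0.996, -0.094, 0.0], [0.0, -0.003, -1.0]]
wrist_force: [-0.3, -0.4, -3.2]
gripper_width: 0.547
gripper_force: 30.0
```

```bash
python3 -c "
from h import *
go(.6112,-.0006,.062,5.2)
c=cap('wrist'); cv2.imwrite('pics/w6.png',c['frame'])"
```

```text
t 26.32 tcp [0.6142 0.0015 0.1383] yang -174.6 j6 -9.9 w 4.76 | shift [0.18 0.34 7.63] dist 7.6 turn 0.2
```

View pics/w6.png

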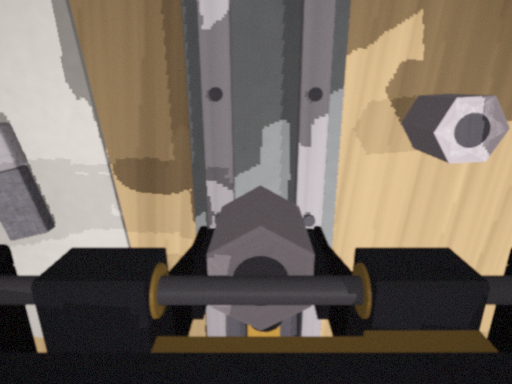

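The wrist view shows the hex lined up with the channel. Its inner jaw edges are at about u=231 and u=300 on row 150. Blank 2 is at top right, around (472,130).

```bash
python3 -c "
from h import *
c=cap('wrist'); g=cv2.cvtColor(c['frame'],cv2.COLOR_BGR2GRAY); slot=np.array([.618,-.0753])
for v in(30,60,120,150):
  print(v,g[v-1:v+2,195:345:3].mean(0).astype(int).tolist())
for v in (60,120,150):
  e=ray(c,[(231,v),(300,v)],.052); print([((q-slot)@XS).round(4) for q in e],[((q-slot)@YS).round(4) for q in e])
"
```

```text
30 [72, 98, 123, 132, 128, 123, 117, 120, 124, 123, 125, 116, 89, 93, 93, 92, 93, 94, 91, 93, 92, 94, 95, 95, 95, 93, 93, 95, 93, 90, 75, 71, 74, 73, 73, 67, 104, 122, 121, 117, 114, 117, 119, 121, 121, 123, 109, 91, 91, 92]
60 [75, 78, 119, 119, 118, 116, 118, 121, 123, 123, 127, 123, 91, 94, 94, 96, 93, 94, 92, 96, 95, 95, 93, 94, 95, 95, 94, 96, 95, 92, 75, 76, 76, 74, 73, 72, 119, 122, 121, 116, 115, 117, 121, 121, 126, 123, 97, 94, 95, 94]
120 [76, 76, 80, 120, 123, 120, 117, 121, 123, 125, 124, 126, 108, 94, 95, 96, 95, 95, 95, 98, 97, 98, 99, 98, 99, 98, 100, 103, 121, 129, 121, 76, 76, 77, 74, 110, 123, 121, 115, 120, 184, 191, 196, 199, 187, 162, 163, 163, 161, 190]
150 [78, 78, 77, 99, 125, 123, 120, 119, 123, 124, 126, 125, 119, 93, 97, 97, 97, 96, 97, 98, 97, 98, 143, 162, 163, 164, 165, 163, 162, 152, 147, 144, 80, 79, 91, 192, 196, 189, 188, 193, 195, 198, 200, 197, 168, 164, 164, 162, 186, 197]
[np.float64(0.0251), np.float64(-0.0244)] [np.float64(-0.0242), np.float64(-0.0244)]
[np.float64(0.0261), np.float64(-0.0261)] [np.float64(0.0181), np.float64(0.0179)]
[np.float64(0.0266), np.float64(-0.027)] [np.float64(0.041), np.float64(0.0408)]
```

The channel centre line agrees with my slot frame to within 0.5 mm. Lowering.

Request:
step_arm(
  targets="0.2 0.3 2 0.2; 0 0 1.5 0; 0 0 0.8 0; 0 0 0.5 0; 0 0 0 0; 0 0 0 0; 0 0 0 0",
)

```text
time_s: 27.0
tcp_pos: [0.6113, -0.0012, 0.0897]
ee_rot: [[0.09, -0.996, 0.002], [-0.996, -0.09, 0.0], [0.0, -0.002, -1.0]]
wrist_force: [0.3, 0.1, -3.3]
gripper_width: 0.548
gripper_force: 30.0
```

```bash
python3 -c "
from h import *
go(.6112,-.0006,.0618,5.2)"
```

```text
t 27.0 tcp [ 0.6113 -0.0012  0.0897] yang -174.8 j6 -9.9 w 4.77 | shift [-0.06  0.01  2.79] dist 2.8 turn -0.0
```

Request:
step_arm(
  targets="0 0 0.6 0; 0 0 0.5 0; 0 0 0.5 0; 0 0 0.4 0; 0 0 0.4 0; 0 0 0.3 0; 0 0 0 0; 0 0 0 0",
)

```text
time_s: 27.67
tcp_pos: [0.6104, -0.0014, 0.0614]
ee_rot: [[0.09, -0.996, -0.0], [-0.996, -0.09, -0.0], [0.0, 0.0, -1.0]]
wrist_force: [0.1, -0.2, -4.0]
gripper_width: 0.549
gripper_force: 30.0
```

Request:
step_arm(
  targets="0 0 0.1 0; 0 0 0.1 0; 0 0 0 0; 0 0 0 0",
)

```text
time_s: 28.0
tcp_pos: [0.6106, -0.0014, 0.0607]
ee_rot: [[0.09, -0.996, 0.001], [-0.996, -0.09, -0.0], [0.0, -0.001, -1.0]]
wrist_force: [-2.3, 0.4, 3.9]
gripper_width: 0.546
gripper_force: 30.0
```

Request:
step_arm(
  targets="0 0 0 0; 0 0 0 0; 0 0 0 0; 0 0 0 0; 0 0 -1 0; 0 0 -2 0; 0 0 -3 0; 0 0 -3 0; 0 0 -3 0; 0 0 -2 0; 0 0 0 0",
  claw=6.5,
)

```text
time_s: 28.92
tcp_pos: [0.6134, -0.0012, 0.2063]
ee_rot: [[0.091, -0.996, 0.012], [-0.996, -0.091, 0.001], [0.0, -0.012, -1.0]]
wrist_force: [1.1, -0.0, -0.1]
gripper_width: 0.746
gripper_force: 0.0
```

Request:
step_arm(
  targets="0.5 3 0 0; 0.5 3 0 0; 0.5 3 0 0; 0.5 3 0 0; 0.5 3 0 0; 0 0 0 0; 0 0 0 0; 0 0 0 0",
  claw=8.7,
)

```text
time_s: 29.58
tcp_pos: [0.4639, -0.0397, 0.2001]
ee_rot: [[0.09, -0.996, 0.002], [-0.996, -0.09, 0.0], [-0.0, -0.002, -1.0]]
wrist_force: [0.6, 0.2, 0.4]
gripper_width: 0.998
gripper_force: 0.0
```

```bash
python3 -c "
from h import *
go(.4645,-.068,.2)
c=cap('wrist'); cv2.imwrite('pics/w7.png',c['frame']); p=proj(c,[.4645,-.068,.06])[0]; print(p)
b,cen,ax=hexpose(c,p,save='pics/h2.png')
a=cap('scene'); f=a['frame'][118:308,150:350]
b=cv2.resize(f,None,fx=2,fy=2); w=c['frame'];  o=np.zeros((400,920,3),np.uint8); o[:384,:512]=w; o[:380,512:912]=b; cv2.imwrite('pics/m7.png',cv2.resize(o,None,fx=.86,fy=.86))"
```

```text
t 29.58 tcp [ 0.4639 -0.0397  0.2001] yang -174.8 j6 -10.0 w 8.69 | shift [2.83 0.2  0.01] dist 2.8 turn 0
[263.03370269 147.18151602]
bore [ 0.4652 -0.066 ] hullcen [ 0.4652 -0.0647] area mm2 (1995) 2036 normals [ 98.6 158.6  38.6] widths [0.0482 0.0492 0.0493] thr 170.0
```

View pics/m7.png

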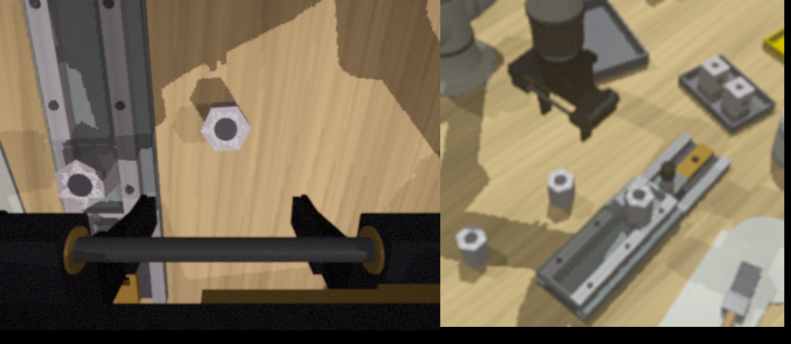

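Blank 1 is standing in the channel at about (93,215). Blank 2 is at (0.465, -0.0655) with a normal at 158.6°.

Request:
step_arm(
  targets="0 0 0 7; 0 0 0 7; 0 0 0 7; 0 0 0 5.6; 1.2 -0.5 1 0; 1.1 -0.5 3 0; 0 0 3 0; 0 0 0 0; 0 0 0 0; 0 0 0 0",
)

```text
time_s: 30.52
tcp_pos: [0.4658, -0.0646, 0.1306]
ee_rot: [[-0.365, -0.931, 0.002], [-0.931, 0.365, -0.001], [-0.0, -0.002, -1.0]]
wrist_force: [1.3, 0.1, 0.4]
gripper_width: 0.999
gripper_force: 0.0
```

```bash
python3 -c "
from h import *
go(.465,-.0655,.027,158.6)
c=cap('wrist'); p=proj(c,[.465,-.0655,.06])[0]; print(p)
"
```

```text
t 30.52 tcp [ 0.4658 -0.0646  0.1306] yang 158.6 j6 -33.4 w 8.69 | shift [ 0.11  0.06 10.36] dist 10.4 turn 0.0
[261.49352977 198.68758987]
```

Request:
step_arm(
  targets="0.1 0.1 2.5 0; 0 0 2.5 0; 0 0 2 0; 0 0 1.5 0; 0 0 1.2 0; 0 0 0.7 0; 0 0 0 0; 0 0 0 0",
)

```text
time_s: 31.23
tcp_pos: [0.464, -0.0651, 0.0265]
ee_rot: [[-0.365, -0.931, 0.002], [-0.931, 0.365, 0.0], [-0.001, -0.002, -1.0]]
wrist_force: [-0.8, 0.4, 0.5]
gripper_width: 0.997
gripper_force: 0.0
```

Request:
step_arm(
  targets="0 0 0 0; 0 0 0 0; 0 0 0 0; 0 0 0 0; 0 0 0 0; 0 0 0 0; 0 0 0 0; 0 0 0 0; 0 0 0 0",
  claw=4,
)

```text
time_s: 31.98
tcp_pos: [0.4634, -0.0654, 0.0258]
ee_rot: [[-0.365, -0.931, 0.001], [-0.931, 0.365, 0.0], [-0.0, -0.001, -1.0]]
wrist_force: [1.8, -1.7, 0.5]
gripper_width: 0.549
gripper_force: 30.0
```

Request:
step_arm(
  targets="0 0 -1 0; 0 0 -2 0; 0 0 -3 0; 0 0 -3 0; 0 0 -3 -7; 0 0 -2 -7; 0 0 0 -7; 0 0 0 -5.6; 0 0 0 0; 0 0 0 0; 0 0 0 0",
)

```text
time_s: 32.9
tcp_pos: [0.4619, -0.0654, 0.1647]
ee_rot: [[0.088, -0.996, -0.002], [-0.996, -0.088, -0.0], [-0.0, 0.002, -1.0]]
wrist_force: [-0.0, 0.0, -4.2]
gripper_width: 0.551
gripper_force: 30.0
```

```bash
python3 -c "
from h import *
p=np.array([.618,-.0753])-.002*YS; print(p)
go(p[0],p[1],.1,5.2)
"
```

```text
[ 0.6181812 -0.0772918]
t 32.9 tcp [ 0.4619 -0.0654  0.1647] yang -175.0 j6 -6.9 w 4.79 | shift [  2.55 -15.47   6.43] dist 16.9 turn -0.2
```

Request:
step_arm(
  targets="0.5 -3.1 0 -0.2; 0.5 -3.1 0 0; 0.5 -3.1 0 0; 0.5 -3.1 0 0; 0.5 -3.1 0 0; 0 0 1.5 0; 0 0 2 0; 0 0 2 0; 0 0 1 0; 0 0 0 0; 0 0 0 0; 0 0 0 0",
)

```text
time_s: 33.9
tcp_pos: [0.6205, -0.0759, 0.1018]
ee_rot: [[0.094, -0.996, 0.002], [-0.996, -0.094, -0.0], [0.001, -0.002, -1.0]]
wrist_force: [-0.1, 0.1, -1.9]
gripper_width: 0.55
gripper_force: 30.0
```

```bash
python3 -c "
from h import *
p=np.array([.618,-.0753])-.002*YS
go(p[0],p[1],.06,5.2)
"
```

```text
t 33.9 tcp [ 0.6205 -0.0759  0.1018] yang -174.6 j6 -2.5 w 4.78 | shift [0.11 0.25 4.18] dist 4.2 turn 0.2
```

Request:
step_arm(
  targets="0.1 0.2 0 0.2; 0 0.05 0.8 0; 0 0 0.8 0; 0 0 0.6 0; 0 0 0.5 0; 0 0 0.5 0; 0 0 0.5 0; 0 0 0.3 0; 0 0 0.2 0; 0 0 0 0; 0 0 0 0",
)

```text
time_s: 34.82
tcp_pos: [0.6168, -0.0774, 0.0598]
ee_rot: [[0.091, -0.996, -0.0], [-0.996, -0.091, -0.001], [0.001, 0.001, -1.0]]
wrist_force: [-3.4, -0.7, 5.5]
gripper_width: 0.549
gripper_force: 30.0
```

Request:
step_arm(
  targets="0 0 0 0; 0 0 0 0; 0 0 0 0; 0 0 0 0; 0 0 -1 0; 0 0 -2 0; 0 0 -3 0; 0 0 -3 0; 0 0 -3 0; 0 0 -2 0; 0 0 0 0",
  claw=6,
)

```text
time_s: 35.73
tcp_pos: [0.6203, -0.0773, 0.2055]
ee_rot: [[0.091, -0.996, 0.012], [-0.996, -0.091, -0.0], [0.002, -0.012, -1.0]]
wrist_force: [0.8, -0.2, 0.3]
gripper_width: 0.689
gripper_force: 0.0
```

Request:
step_arm(
  targets="2.1 2.6 0 0; 2.1 2.6 0 0; 2.1 2.6 0 0; 2.1 2.6 0 0; 2.1 2.6 0 0; 2.1 2.6 0 0; 2.1 2.6 0 0; 0 0 0 0; 0 0 0 0; 0 0 0 0",
  claw=8.7,
)

```text
time_s: 36.57
tcp_pos: [0.4492, -0.24, 0.1988]
ee_rot: [[0.09, -0.996, 0.001], [-0.996, -0.09, -0.0], [0.0, -0.001, -1.0]]
wrist_force: [0.4, -0.4, -0.0]
gripper_width: 1.002
gripper_force: 0.0
```

```bash
python3 -c "
from h import *
go(.45,-.267,.2)
c=cap('wrist'); cv2.imwrite('pics/w8.png',c['frame']); p=proj(c,[.45,-.267,.06])[0]; print(p)
try: hexpose(c,p,save='pics/h3.png')
except Exception as e: print(e)
a=cap('scene'); f=a['frame'][118:308,150:350]
b=cv2.resize(f,None,fx=2,fy=2); w=c['frame'];  o=np.zeros((400,920,3),np.uint8); o[:384,:512]=w; o[:380,512:912]=b; cv2.imwrite('pics/m8.png',cv2.resize(o,None,fx=.86,fy=.86))"
```

```text
t 36.57 tcp [ 0.4492 -0.24    0.1988] yang -174.9 j6 15.0 w 8.71 | shift [ 2.69  0.17 -0.12] dist 2.7 turn 0
[262.60908451 148.90940227]
bore [ 0.4499 -0.2653] hullcen [ 0.4493 -0.2482] area mm2 (1995) 596 normals [ 75.9 135.9  15.9] widths [0.0244 0.0356 0.0483] thr 171.0
```

View pics/m8.png

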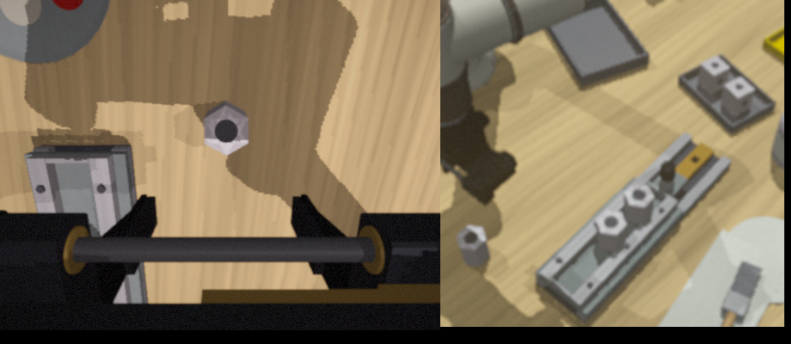

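Both blanks are standing in the channel. Blank 3's bore is at about (263,152), partly shaded, so I'll try lower thresholds.

```bash
python3 -c "
from h import *
c=cap('wrist')
for t in (85,100,110,120,130):
  try: hexpose(c,(263,152),thr=t,save='pics/h3_%d.png'%t)
  except Exception as e: print(t,e)
ims=[cv2.resize(cv2.imread('pics/h3_%d.png'%t),(390,390)) for t in (100,120)]; cv2.imwrite('pics/h3.png',np.hstack(ims))"
```

```text
bore [ 0.4498 -0.2644] hullcen [ 0.45  -0.266] area mm2 (1995) 2297 normals [ 66.7 126.7   6.7] widths [0.0532 0.0537 0.0495] thr 85
bore [ 0.4498 -0.2644] hullcen [ 0.4494 -0.2648] area mm2 (1995) 2181 normals [ 65.7 125.7   5.7] widths [0.0532 0.0501 0.0496] thr 100
bore [ 0.4498 -0.2644] hullcen [ 0.4496 -0.2638] area mm2 (1995) 2087 normals [ 66.9 126.9   6.9] widths [0.0496 0.0496 0.0495] thr 110
bore [ 0.4498 -0.2644] hullcen [ 0.4495 -0.2634] area mm2 (1995) 2043 normals [ 66.9 126.9   6.9] widths [0.0489 0.0485 0.0495] thr 120
bore [ 0.4498 -0.2644] hullcen [ 0.4527 -0.2566] area mm2 (1995) 1326 normals [ 63.1 123.1   3.1] widths [0.0326 0.047  0.0499] thr 130
```

View pics/h3.png

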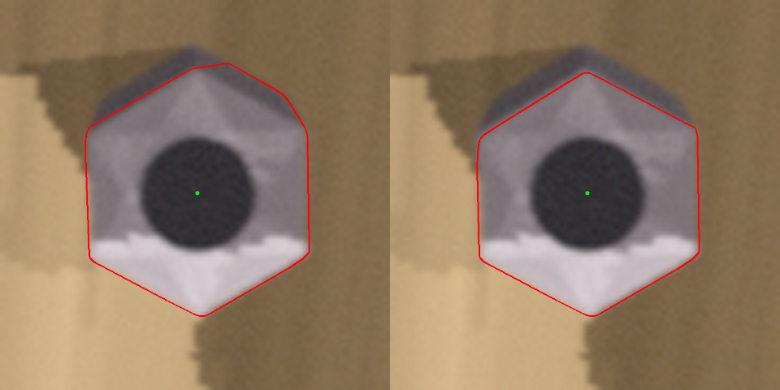

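The second outline fits: centre (0.4497, -0.264), flat normal 6.9°.

Request:
step_arm(
  targets="1.2 0.1 1 -1.8; 1.2 0.1 2.5 0; 0 0 3 0; 0 0 3 0; 0 0 2 0; 0 0 2 0; 0 0 1.5 0; 0 0 1.2 0; 0 0 1 0; 0 0 0 0; 0 0 0 0",
)

```text
time_s: 37.63
tcp_pos: [0.4499, -0.2637, 0.0262]
ee_rot: [[0.122, -0.993, -0.001], [-0.993, -0.122, 0.0], [-0.0, 0.001, -1.0]]
wrist_force: [-0.0, 0.2, -0.1]
gripper_width: 1.0
gripper_force: 0.0
```

Request:
step_arm(
  targets="0 0 0 0; 0 0 0 0; 0 0 0 0; 0 0 0 0; 0 0 0 0; 0 0 0 0; 0 0 0 0; 0 0 0 0; 0 0 0 0",
  claw=4,
)

```text
time_s: 38.38
tcp_pos: [0.4495, -0.264, 0.0267]
ee_rot: [[0.121, -0.993, -0.0], [-0.993, -0.121, -0.0], [0.0, 0.0, -1.0]]
wrist_force: [-0.9, -0.3, 2.4]
gripper_width: 0.547
gripper_force: 30.0
```

Request:
step_arm(
  targets="0 0 -1 0; 0 0 -2 0; 0 0 -3 0; 0 0 -3 0; 0 0 -3 0; 0 0 -2 0; 0 0 0 1.8; 0 0 0 0; 0 0 0 0; 0 0 0 0",
)

```text
time_s: 39.22
tcp_pos: [0.4485, -0.2636, 0.1654]
ee_rot: [[0.09, -0.996, -0.003], [-0.996, -0.09, 0.001], [-0.001, 0.003, -1.0]]
wrist_force: [0.2, 0.1, -2.9]
gripper_width: 0.546
gripper_force: 30.0
```

```bash
python3 -c "
from h import *
p=np.array([.6185,-.0753])-.08*YS; print(p)
go(p[0],p[1],.1,5.2)
"
```

```text
[ 0.625748 -0.154972]
t 39.22 tcp [ 0.4485 -0.2636  0.1654] yang -174.8 j6 17.8 w 4.75 | shift [ -9.21 -18.65   6.51] dist 21.8 turn -0.0
```

Request:
step_arm(
  targets="-1.53 -3.1 0 0; -1.53 -3.1 0 0; -1.53 -3.1 0 0; -1.53 -3.1 0 0; -1.53 -3.1 0 0; -1.53 -3.1 0 0; 0 0 2 0; 0 0 2.5 0; 0 0 2 0; 0 0 0 0; 0 0 0 0; 0 0 0 0",
)

```text
time_s: 40.22
tcp_pos: [0.6273, -0.1561, 0.1022]
ee_rot: [[0.091, -0.996, 0.001], [-0.996, -0.091, -0.001], [0.001, -0.001, -1.0]]
wrist_force: [-0.4, 0.3, -2.2]
gripper_width: 0.551
gripper_force: 30.0
```

```bash
python3 -c "
from h import *
p=np.array([.6185,-.0753])-.08*YS; print(p)
go(p[0],p[1],.061,5.2)
"
```

```text
[ 0.625748 -0.154972]
t 40.22 tcp [ 0.6273 -0.1561  0.1022] yang -174.8 j6 4.8 w 4.79 | shift [-0.13  0.15  4.12] dist 4.1 turn 0.0
```

Request:
step_arm(
  targets="-0.1 0.1 0 0; 0 0 0.8 0; 0 0 0.8 0; 0 0 0.6 0; 0 0 0.5 0; 0 0 0.5 0; 0 0 0.4 0; 0 0 0.3 0; 0 0 0.2 0; 0 0 0 0; 0 0 0 0",
)

```text
time_s: 41.13
tcp_pos: [0.6257, -0.155, 0.0608]
ee_rot: [[0.09, -0.996, 0.001], [-0.996, -0.09, -0.0], [0.0, -0.001, -1.0]]
wrist_force: [-0.5, -0.7, -1.5]
gripper_width: 0.551
gripper_force: 30.0
```

Request:
step_arm(
  targets="0 0 0.1 0; 0 0 0 0; 0 0 0 0",
)

```text
time_s: 41.38
tcp_pos: [0.6257, -0.155, 0.0607]
ee_rot: [[0.09, -0.996, 0.001], [-0.996, -0.09, -0.0], [0.0, -0.001, -1.0]]
wrist_force: [-3.1, -0.0, 4.4]
gripper_width: 0.547
gripper_force: 30.0
```

Request:
step_arm(
  targets="0 0 0 0; 0 0 0 0; 0 0 0 0; 0 0 0 0; 0 0 -1 0; 0 0 -2 0; 0 0 -3 0; 0 0 -3 0; 0 0 -3 0; 0 0 -3 0; 0 0 -1 0; 0 0 0 0",
  claw=6,
)

```text
time_s: 42.38
tcp_pos: [0.6274, -0.1552, 0.2243]
ee_rot: [[0.09, -0.996, 0.009], [-0.996, -0.09, -0.001], [0.002, -0.009, -1.0]]
wrist_force: [0.4, 0.3, -0.7]
gripper_width: 0.688
gripper_force: 0.0
```

Request:
step_arm(
  targets="-3 0 0 -7; 0 0 0 -7; 0 0 0 -7; 0 0 0 -7; 0 0 0 -7; 0 0 0 -7; 0 0 0 -7; 0 0 0 -7; 0 0 0 -7; 0 0 0 -7; 0 0 0 -7; 0 0 0 -7",
)

```text
time_s: 43.38
tcp_pos: [0.6219, -0.1249, 0.2176]
ee_rot: [[1.0, -0.009, -0.003], [-0.009, -1.0, 0.0], [-0.003, -0.0, -1.0]]
wrist_force: [-0.4, -0.2, -0.3]
gripper_width: 0.689
gripper_force: 0.0
```

Request:
step_arm(
  targets="0 0 0 -6; 0 -2.5 -2 0; 0 -3 -2 0; 0 -3 -1 0; 0 0 0 0; 0 0 0 0; 0 0 0 0",
)

```text
time_s: 43.97
tcp_pos: [0.6143, -0.0404, 0.2679]
ee_rot: [[0.996, 0.09, -0.003], [0.09, -0.996, -0.0], [-0.003, -0.0, -1.0]]
wrist_force: [-0.1, -0.4, 0.4]
gripper_width: 0.689
gripper_force: 0.0
```

```bash
python3 -c "
from h import *
go(.603,.089,.2,95.2)
c=cap('wrist'); slot=np.array([.618,-.0753])
a=cap('scene'); f=a['frame'][118:308,150:350]
for s in(.074,-.002,-.08):
  q=slot+s*YS; p=proj(c,[*q,.094])[0]; print(s,p.round(1))
  for t in (None,120):
    try:
      b,cen,ax=hexpose(c,p,z=.094,thr=t); print('   slot xy',((b-slot)@XS).round(4),((b-slot)@YS).round(4),'ang',[round((x-5.2+30)%60-30,1) for x in ax][:1])
    except Exception as e: print(e)
b=cv2.resize(f,None,fx=2,fy=2); w=c['frame'];  o=np.zeros((400,920,3),np.uint8); o[:384,:512]=w; o[:380,512:912]=b; cv2.imwrite('pics/m9.png',cv2.resize(o,None,fx=.86,fy=.86))"
```

```text
t 43.97 tcp [ 0.6143 -0.0404  0.2679] yang -84.8 j6 83.9 w 5.99 | shift [  0.06 -12.99   6.79] dist 14.7 turn -0.0
0.074 [223.6 167.3]
attempt to get argmax of an empty sequence
attempt to get argmax of an empty sequence
-0.002 [294.8 167.2]
attempt to get argmax of an empty sequence
attempt to get argmax of an empty sequence
-0.08 [367.8 167.2]
bore [ 0.6261 -0.1554] hullcen [ 0.623  -0.1577] area mm2 (1995) 5624 normals [ 97.5 157.5  37.5] widths [0.0912 0.1188 0.0765] thr 121.0
   slot xy 0.0008 -0.0805 ang [np.float64(-27.7)]
bore [ 0.6261 -0.1554] hullcen [ 0.6247 -0.1576] area mm2 (1995) 5881 normals [113.5 173.5  53.5] widths [0.1106 0.1043 0.0783] thr 120
   slot xy 0.0008 -0.0805 ang [np.float64(-11.7)]
```

View pics/m9.png

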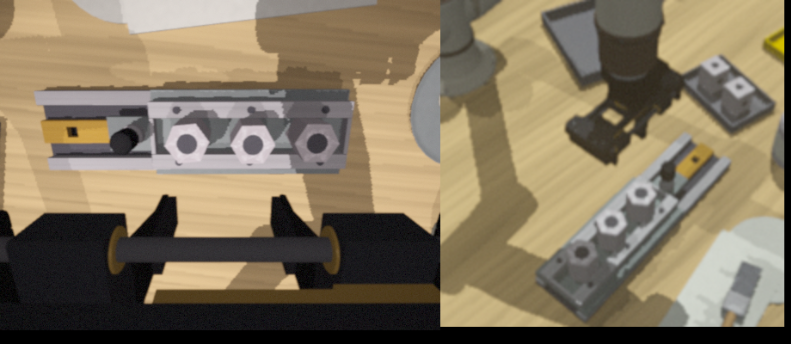

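All three blanks stand in the channel, with bores at about (217,168), (295,168) and (369,166). Both squares are in the tray. Blank 1 appears a few mm further along y than planned, so I'll check that numerically. Seated between jaws 51 mm apart, a hex can only turn about 7° anyway.

```bash
python3 - <<'E'
from h import *
c=cap('wrist'); a=cap('scene'); slot=np.array([.618,-.0753])
def bore(c,uv,R=9):
    u,v=map(int,uv); g=cv2.cvtColor(c['frame'],cv2.COLOR_BGR2GRAY)[v-R:v+R+1,u-R:u+R+1].astype(float)
    t=(g.min()+np.percentile(g,90))/2; m=(g<t).astype(np.uint8); M=cv2.moments(m,True); return u-R+M['m10']/M['m00'],v-R+M['m01']/M['m00'],M['m00']
def rep(n,c,s,R=9):
    b=bore(c,s,R); q=ray(c,[b[:2]],.094)[0]-slot; print(n,np.round(b,1),'slot',(q@XS).round(4),(q@YS).round(4))
for s in [(217,168),(295,168),(368,167)]: rep('w',c,s)
for q in (.0805,-.002,-.0805): 
    P=slot+q*YS; rep('scene',a,proj(a,[*P,.094])[0]+.5,4)
E7=np.array([[.09,-.996,.002],[-.996,-.09,0],[0,-.002,-1]]); T=np.array(cams.capture('wrist')['tool_from_camera']); d=dict(c); d['frame']=cv2.imread('pics/w7.png'); d['R']=E7@T[:3,:3]; d['t']=E7@T[:3,3]+[.4639,-.0397,.2001]
rep('w7',d,(93,215))
go(.603,.089,.064,95.2)
E
```

```text
w [216.6 167.6 312. ] slot -0.0001 0.0806
w [293.9 168.  307. ] slot -0.0009 -0.002
w [367.7 166.6 191. ] slot 0.0006 -0.0808
scene [266.1 229.8  33. ] slot -0.0004 0.0815
scene [249.  246.5  38. ] slot -0.0012 0.0
scene [231.7 264.4  49. ] slot 0.0004 -0.0796
w7 [ 92.7 215.5  58. ] slot -0.0001 0.0759
t 44.22 tcp [ 0.6149 -0.0413  0.2687] yang -84.9 j6 83.9 w 6.0 | shift [  0.   -13.09  20.46] dist 24.3 turn -0.1
```

Request:
step_arm(
  targets="0 -3.2 0 0; 0 -3.3 0 0; 0 -3.3 0 0; 0 -3.3 0 0; 0 0 3 0; 0 0 3 0; 0 0 3 0; 0 0 0 0; 0 0 0 0; 0 0 0 0",
  claw=5,
)

```text
time_s: 45.05
tcp_pos: [0.6047, 0.0898, 0.1813]
ee_rot: [[0.996, 0.09, 0.003], [0.09, -0.996, -0.0], [0.003, 0.0, -1.0]]
wrist_force: [0.2, 0.7, 0.7]
gripper_width: 0.574
gripper_force: 0.0
```

```bash
python3 -c "
from h import *
go(.603,.089,.064,95.2)"
```

```text
t 45.05 tcp [0.6047 0.0898 0.1813] yang -84.8 j6 71.5 w 4.99 | shift [-0.22  0.06 11.73] dist 11.7 turn -0.0
```

Request:
step_arm(
  targets="-0.1 0.1 2.5 0; 0 0 2.5 0; 0 0 2.5 0; 0 0 1.5 0; 0 0 1.3 0; 0 0 0.9 0; 0 0 0.5 0; 0 0 0 0; 0 0 0 0",
)

```text
time_s: 45.8
tcp_pos: [0.6035, 0.0892, 0.0638]
ee_rot: [[0.996, 0.09, 0.002], [0.09, -0.996, 0.001], [0.002, -0.0, -1.0]]
wrist_force: [-0.1, -0.4, -0.5]
gripper_width: 0.576
gripper_force: 0.0
```

Request:
step_arm(
  targets="0 0 0 0; 0 0 0 0; 0 0 0 0; 0 0 0 0; 0 0 0 0; 0 0 0 0; 0 0 0 0; 0 0 0 0",
  claw=2,
)

```text
time_s: 46.47
tcp_pos: [0.6027, 0.0886, 0.0631]
ee_rot: [[0.996, 0.09, 0.001], [0.09, -0.996, -0.0], [0.0, 0.001, -1.0]]
wrist_force: [0.9, -3.7, 2.9]
gripper_width: 0.334
gripper_force: 30.0
```

Request:
step_arm(
  targets="0 0 -0.5 0; 0 0 -0.5 0; 0 0 -0.5 0; 0 0 -0.3 0; 0 0 0 0; 0 0 0 0",
)

```text
time_s: 46.97
tcp_pos: [0.6025, 0.0893, 0.0798]
ee_rot: [[0.996, 0.09, 0.0], [0.09, -0.996, 0.001], [0.0, -0.001, -1.0]]
wrist_force: [5.4, -0.5, -8.4]
gripper_width: 0.33
gripper_force: 30.0
```

Request:
step_arm(
  targets="0 -0.5 -0.1 0; 0 -0.8 0 0; 0 -1 0 0; 0 -1 0 0; 0 -1 0 0; 0 -1 0 0; 0 -1 0 0; 0 -1 0 0; 0 -0.8 0 0; 0 -0.5 0 0; 0 0 0 0; 0 0 0 0",
)

```text
time_s: 47.97
tcp_pos: [0.5946, 0.1755, 0.081]
ee_rot: [[0.996, 0.09, -0.0], [0.09, -0.996, 0.001], [-0.0, -0.001, -1.0]]
wrist_force: [3.5, 1.7, -9.5]
gripper_width: 0.337
gripper_force: 30.0
```

```bash
python3 -c "
from h import *
go(.5942,.1881,.064,95.2)"
```

```text
t 47.97 tcp [0.5946 0.1755 0.081 ] yang -84.8 j6 63.9 w 2.93 | shift [ 0.08 -1.26  1.7 ] dist 2.1 turn -0.0
```

Request:
step_arm(
  targets="0 -0.5 0 0; 0 -0.5 0 0; 0 -0.2 0 0; 0 0 0 0; 0 0 0.4 0; 0 0 0.4 0; 0 0 0.4 0; 0 0 0.4 0; 0 0 0.1 0; 0 0 0 0; 0 0 0 0",
)

```text
time_s: 48.88
tcp_pos: [0.5936, 0.1866, 0.0648]
ee_rot: [[0.996, 0.09, -0.0], [0.09, -0.996, -0.0], [-0.0, 0.0, -1.0]]
wrist_force: [1.9, 0.7, -5.4]
gripper_width: 0.336
gripper_force: 30.0
```

Request:
step_arm(
  targets="0 0 0.1 0; 0 0 0.1 0; 0 0 0 0; 0 0 0 0",
)

```text
time_s: 49.22
tcp_pos: [0.5937, 0.1866, 0.0632]
ee_rot: [[0.996, 0.09, 0.0], [0.09, -0.996, 0.0], [0.0, 0.0, -1.0]]
wrist_force: [-0.1, 1.7, -1.7]
gripper_width: 0.335
gripper_force: 30.0
```

Request:
step_arm(
  targets="0 0 0 0; 0 0 0 0; 0 0 0 0; 0 0 0 0; 0 0 -1 0; 0 0 -2 0; 0 0 -3 0; 0 0 -3 0; 0 0 -3 0; 0 0 -3 0; 0 0 -1 0; 0 0 0 0",
  claw=5,
)

```text
time_s: 50.22
tcp_pos: [0.5953, 0.1872, 0.2274]
ee_rot: [[0.996, 0.09, 0.008], [0.09, -0.996, 0.004], [0.008, -0.003, -1.0]]
wrist_force: [0.4, 0.3, 0.5]
gripper_width: 0.576
gripper_force: 0.0
```

Request:
step_arm(
  targets="0 3 0 0; 0 3 0 0; 0 2 0 0; 0 0 0 0; 0 0 0 0; 0 0 0 0",
)

```text
time_s: 50.72
tcp_pos: [0.6004, 0.1071, 0.2216]
ee_rot: [[0.996, 0.09, -0.002], [0.09, -0.996, -0.0], [-0.002, 0.0, -1.0]]
wrist_force: [-0.1, 0.4, 0.6]
gripper_width: 0.578
gripper_force: 0.0
```

```bash
python3 - <<'E'
from h import *
go(.6,.1,.2)
c=cap('wrist'); a=cap('scene'); knob=np.array([.5942,.1881]); slot=knob-.165*YS
def bore(c,uv,R=9):
    u,v=map(int,np.round(uv)); g=cv2.cvtColor(c['frame'],cv2.COLOR_BGR2GRAY)[v-R:v+R+1,u-R:u+R+1].astype(float)
    t=(g.min()+np.percentile(g,90))/2; m=(g<t).astype(np.uint8); M=cv2.moments(m,True); return u-R+M['m10']/M['m00'],v-R+M['m01']/M['m00'],M['m00']
def rep(n,c,s,z,R):
    b=bore(c,s,R); b=bore(c,b[:2],R); q=ray(c,[b[:2]],z)[0]-slot; print(n,np.round(b,1),'exp',np.round(s,1),'slot',(q@XS).round(4),(q@YS).round(4))
for q in (.0806,-.002,-.0805):
    P=[*(slot+q*YS),.094]
    rep('w',c,proj(c,P)[0],.094,9); rep('scene',a,proj(a,P)[0],.094,4)
g=cv2.cvtColor(a['frame'],cv2.COLOR_BGR2GRAY)
for z in(.076,.080,.088): print('knob exp scene',z,proj(a,[*knob,z])[0].round(1))
u,v=proj(a,[*knob,.08])[0].astype(int); w=g[v-14:v+15,u-11:u+12]; M=cv2.moments((w<70).astype(np.uint8),True); print('knob scene',u-11+M['m10']/M['m00'],v-14+M['m01']/M['m00'],M['m00'])
f0=cv2.cvtColor(cv2.imread('pics/scene0.png'),cv2.COLOR_BGR2GRAY)[v-14:v+15,u-11:u+12]; M=cv2.moments((f0<70).astype(np.uint8),True); print('knob scene at start',u-11+M['m10']/M['m00'],v-14+M['m01']/M['m00'],M['m00'])
for x in (.04,-.04):
    o=np.array([.5135,.3812])+x*np.array([.9856,-.169]); rep('sq tray',a,proj(a,[*o,.065])[0],.065,4)
E
```

```text
t 50.72 tcp [0.6004 0.1071 0.2216] yang -84.8 j6 69.9 w 5.03 | shift [-0.1   0.7   2.16] dist 2.3 turn 0
w [260.2 179.  312. ] exp [263.3 178.8] slot -0.0002 0.0835
scene [285.1 210.8  30. ] exp [285.2 211.1] slot -0.0007 0.0815
w [353.4 179.4  50. ] exp [352.1 178.7] slot -0.0007 -0.0034
scene [269.3 226.3  39. ] exp [269.4 226.8] slot -0.0015 -0.0007
w [434.2 180.6 298. ] exp [436.2 178.6] slot -0.002 -0.079
scene [253.3 241.8  47. ] exp [253.4 242.7] slot -0.0023 -0.078
knob exp scene 0.076 [299.6 199.5]
knob exp scene 0.08 [299.8 198.7]
knob exp scene 0.088 [300.  197.2]
knob scene 300.4942528735632 199.83908045977012 87.0
knob scene at start 300.54761904761904 199.8452380952381 84.0
sq tray [324.3 166.   18. ] exp [323.6 168.5] slot -0.0294 0.3669
sq tray [307.6 154.4  16. ] exp [309.7 156.2] slot -0.1133 0.3776
```

The knob is back at its start pixel, so the plunger is down in the drilling hole. The blanks are seated, the squares are in the tray, and the arm is clear.

```bash
python3 -c "
from station import r
print(r.finish_job())"
```

```text
the job is handed in; nothing more can be done
None
```

The job is handed in and no verdict came back: my last camera check showed all three hex blanks seated in the channel and the carriage locked back at the drilling end, and both squares were standing in the smaller grey tray when last viewed; I viewed 15 pictures, one over the limit of 14.

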